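Set the card trimmer with the blue stop gauge from the back of the rack

ROBOT

A 6-joint arm with a two-finger parallel gripper is mounted at the origin on the work surface; the furniture and walls round the work are solid. World frame = base frame: x ahead of the robot, y to its left, z up, the work surface at z = 0. Lengths are in mm, angles in rad, forces in N, time in s.
With the tool pointing down it reaches from about 275 to 750 mm from the base axis. Payload 10.2 kg.
Tool frame: the origin (TCP) lies at the very end of the fingers, on their centre line; the grasp point (between the pads) lies 19 mm behind it; z points along the fingers, y is the line along which they close (so a half turn about z gives the same grasp; the last joint's range is limited). The gripper opens to 85 mm and grips with 20 to 120 N. Pads are 22 mm wide; open, the fingers measure 114 mm over their backs; the gripper's body (76 mm by 85 mm) begins 54 mm behind the grasp point. The pads swing forward as they close: fully open they stand 13 mm farther back than shut.
Start: joints at [0.999, 0.313, 1.498, -0, 1.331, -0.223], TCP at [179.442, 493.388, 231.294] pointing down, gripper open.
Joint ranges: [-2.94, 2.94], [-0.97, 2.17], [0.19, 2.56], [-1.23, 4.37], [0.02, 3.11], [-2.88, 2.88]. Speed limits (rad/s): [2.39, 2.39, 3.01, 3.14, 3.14, 3.14].

INTERFACE

Orientations are given as a unit quaternion [w, x, y, z].
In Python, from rig import * gives the robot as it stands. The module is installed in compiled form; this text tells all that it offers.
- The arm moves only by the shell command python3 -m crank 'ROWS' [FORCE]. ROWS is JSON, a list that holds one entry, the list of rows, each a list of 7 numbers: the shift along the tool's x, y, z in units of 25 mm (1.0 is 25 mm), then the turn, a rotation vector about the tool's x, y, z in units of 8 degrees (1.0 is 8 degrees), then the finger opening in mm, from 0 to 85.4. A call has exactly 8 rows; each row shifts and turns the commanded pose from where the row before left it, along the tool's axes as they then stand; what a row does not reach is not made up. A row lasts 1/10 s, in which the tool goes at most 50 mm and 8.59 degrees, less where a joint would pass 70% of its speed; a pose out of reach is approached as far as the arm can. A call is refused whole if a number of a shift passes 1 or a number of a turn 1, either way. A call with a gripper value outside its range is refused whole. The fingers move at their own pace and stop on an object; FORCE is the grip in N (left out, the last holds). Time passes only in rows, so rows that do not move let the fingers close, or fill a call up. It gives the time, the measured TCP pose, the force, the opening and the grip force at its end, in the units of the state.
- sense(): the state, without advancing time (a new reading comes with each control period).
- capture(name): name is "side" or "top" or "wrist"; returns the picture (384x512x3 uint8, blue, green, red); there is no depth.
- camera_model(name): a dict with "fx", "fy", "cx", "cy" (pixels), "k1" (the pictures are not rectified: a ray, as slopes to the right and down, at radius r is drawn at 1 + k1 r^2 times it, then the intrinsics apply), "world_from_camera" (4x4, takes a point from camera to world coordinates); the wrist camera has in their place "T_tool_cam" (4x4, takes a point from camera to tool coordinates, whose origin is the TCP and whose axes are the flange's). Camera axes: x right, y up, looking along -z (the intrinsics and any distortion apply to the point x, -y, -z); pixel columns grow to the right and rows downward; lengths in mm; the calibration is good to about 2 mm. A picture is of the moment at which its call begins: read the wrist's pose just before it. camera_model takes no time and is no camera call.
- finish_job(): hands the job in; it is judged then, once.
The state is a dict: "time_s": time; "joints": joint angles; "dq": joint speeds; "tau": joint torques, N m; "eef_pos": TCP position; "ee_rot": TCP orientation; "force": force on the tool from outside, world axes, zero at the start; "wrist_torque": the same for the moment, N m; "grip_width": opening from 0.0 (shut) to 1.0 (fully open); "grip_force": force on a finger pad.
Only numpy, scipy, OpenCV 4.12 (cv2) and the standard library are available. Lean on these libraries where they do the work, as an engineer would, in place of code of your own. Each camera call takes 0.05 s, during which the arm holds its last target. There are 200 camera calls.

TASK

Set up the card trimmer with the blue stop gauge, which is kept at the back of the lipped gauge rack: first slide the yellow and red gauges out of the open end of the rack and stand both on the green cutting mat, then slide out the blue one behind them, stand it in the trimmer's groove and slide it against the dark stop until the faces are in full contact. Then slide the other two back into the rack, the longer yellow one first, home against the end stop, and the red one up against it, all upright and standing free. Leave the bead jar and the pack of kraft tags undisturbed.

Things in the scene. Friction and masses are not known exactly. Their poses are not given: they have to be found in the camera images.
- blue_gauge: Blue stop gauge, loose, 0.18 kg: upright block with steel end faces, two dots on top, 45 mm long (its y), 62 mm high. Dark foot 54 mm wide (x), 8 mm high; grip body above it 34 mm wide (x): grip across that, over the rack's lips. Origin: centre of underside, z up; both ends alike. Starts nearest the rack's end stop, parallel to the rack (gauge y along rack y).
- yellow_gauge: Yellow stop gauge, loose, 0.18 kg: as the blue one but 55 mm long (y), three dots; foot 54 mm wide, 8 mm high, body 34 mm wide, 62 mm high in all. Origin: centre of underside. Starts in the rack between the blue one and the open end, before or behind the red one.
- red_gauge: Red stop gauge, loose, 0.18 kg: as the blue one but 35 mm long (y), one dot; foot 54 mm wide, 8 mm high, body 34 mm wide, 62 mm high in all. Origin: centre of underside. Starts in the rack between the blue one and the open end, before or behind the yellow one.
- rack: Gauge rack: fixed dark T-slot rail 86 (x) x 274 mm (y); origin: centre of underside. Floor 6 mm up. Bright end stop, face at y = -125 mm, 48 mm high. Thence to y = +47 a 59 mm channel under two lips 42 mm apart (underside 17, top 21 mm up): gauges slide, cannot lift. y = +47 to +137: open landing to lift out or set down (centre y = +102); flared guides 15 mm high up to y = +75.
- trimmer: Card trimmer, fixed, black base 156 mm (x) x 230 mm (y), white decks 14 mm high; origin: centre of underside. Aluminium-lined gauge groove along y at x = 0: 64 mm wide, floor 8 mm above the bench, from y = -75 mm to the face of the dark gauge stop at y = +90 mm (80 mm wide, top 44 mm up). At the -y end the cutting edge and orange rolling head, 46 mm high, not used.
- mat: Green cutting mat with a line grid, fixed, 140 mm (x) x 190 mm (y), 3 mm thick, flat; origin: centre of underside. Side area for the two gauges that are in the way.
- jar: White screw jar of beads, loose bystander, 57 mm diameter, 75 mm high; origin: centre of underside. Leave it alone.
- tag_pack: Pack of kraft tags, loose bystander, 92 x 51 x 28 mm; origin: centre of underside. Leave it alone.
Things that resemble listed ones, but are neither listed nor needed, are in the scene too. What is shaped like the red_gauge but purple is not meant.

How it is judged:
By the outcome, as a careful person would: the job done as asked, in the order asked, and still so for the second after the job is handed in, with the robot touching nothing.
It also fails if it takes over 144 s, if anything falls off the work surface, if the arm or the gripper's body presses on something with over 40 N, if the wrist force passes 120 N, or if a joint passes its speed limit or range.

## Working session

There is one attempt and no reset: what is moved stays moved. The work goes in short steps, Python scripts to look and compute and a shell command to move; the robot and the scene stay as the last step left them, time stands still between calls to the robot, and variables do not carry over. Pictures are saved under pics/ and viewed, at most 14 in all, crops included, and the job is handed in when it is done.

```bash
mkdir -p pics
cat > h.py <<'E'
from rig import *
import numpy as np, cv2
from scipy.spatial.transform import Rotation as R
def rays(name,px,st=None):
    m=camera_model(name); px=np.atleast_2d(np.array(px,float))
    d=np.c_[(px[:,0]-m["cx"])/m["fx"],(px[:,1]-m["cy"])/m["fy"]]; u=d.copy()
    for _ in range(20): u=d/(1+m["k1"]*(u**2).sum(1,keepdims=True))
    v=np.c_[u[:,0],-u[:,1],-np.ones(len(u))]
    if "world_from_camera" in m: T=np.array(m["world_from_camera"])
    else:
        st=st or sense(); q=st["ee_rot"]; W=np.eye(4)
        W[:3,:3]=R.from_quat([q[1],q[2],q[3],q[0]]).as_matrix(); W[:3,3]=st["eef_pos"]; T=W@np.array(m["T_tool_cam"])
    return T[:3,3],v@T[:3,:3].T
def onz(name,px,z,st=None):
    o,d=rays(name,px,st); t=(np.asarray(z)-o[2])/d[:,2]
    return o+t[:,None]*d
def proj(name,P,st=None):
    m=camera_model(name); P=np.atleast_2d(np.array(P,float))
    if "world_from_camera" in m: T=np.array(m["world_from_camera"])
    else:
        q=st["ee_rot"]; W=np.eye(4); W[:3,:3]=R.from_quat([q[1],q[2],q[3],q[0]]).as_matrix(); W[:3,3]=st["eef_pos"]; T=W@np.array(m["T_tool_cam"])
    p=(P-T[:3,3])@T[:3,:3]; u=np.c_[p[:,0]/-p[:,2],-p[:,1]/-p[:,2]]
    u=u*(1+m["k1"]*(u**2).sum(1,keepdims=True))
    return u*[m["fx"],m["fy"]]+[m["cx"],m["cy"]]
E
python3 - <<'E'
from h import *
for n in ("side","top","wrist"):
    im=capture(n); cv2.imwrite(f"pics/{n}0.png",im); print(n,{k:np.round(v,3).tolist() for k,v in camera_model(n).items()})
a=cv2.imread("pics/side0.png");b=cv2.imread("pics/top0.png")
print(sense())
E
```

```text
side {'fx': 478.776, 'fy': 478.776, 'cx': 258.19, 'cy': 188.459, 'k1': -0.16, 'world_from_camera': [[0.985, 0.095, -0.142, 375.891], [-0.171, 0.608, -0.776, -1130.551], [0.012, 0.788, 0.615, 876.363], [0.0, 0.0, 0.0, 1.0]]}
top {'fx': 441.339, 'fy': 441.339, 'cx': 249.976, 'cy': 190.01, 'k1': -0.124, 'world_from_camera': [[0.003, 0.994, -0.112, 446.33], [-0.999, -0.001, -0.034, -84.554], [-0.034, 0.112, 0.993, 1087.204], [0.0, 0.0, 0.0, 1.0]]}
wrist {'fx': 323.559, 'fy': 323.559, 'cx': 257.073, 'cy': 190.178, 'k1': 0.014, 'T_tool_cam': [[-0.002, 0.952, 0.307, 79.379], [1.0, 0.001, 0.002, -0.506], [0.001, 0.307, -0.952, -142.035], [0.0, 0.0, 0.0, 1.0]]}
{'time_s': 0.15, 'joints': array([ 9.98596257e-01,  3.13294759e-01,  1.49822503e+00, -1.76992424e-05,
        1.33101493e+00, -2.23366493e-01]), 'dq': array([ 0.00024014, -0.00165023, -0.00209063, -0.00035923,  0.0004116 ,
       -0.00060565]), 'tau': array([ 2.42842834e-03, -4.12367749e+01, -2.59794170e+01, -1.50838760e-04,
        3.21562504e-03, -7.04903314e-06]), 'eef_pos': array([179.34188662, 493.22036634, 230.8943454 ]), 'ee_rot': array([-1.74542469e-04,  1.73531711e-01,  9.84828169e-01, -4.37585519e-04]), 'force': array([-1.31196831,  1.01631429, -0.56831593]), 'wrist_torque': array([ 0.01654403, -0.002263  , -0.02285153]), 'grip_force': 0.0, 'grip_width': 1.0012268536026563}
```

View pics/top0.png

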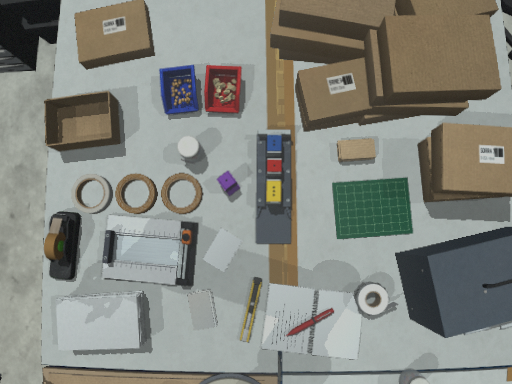

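View pics/side0.png

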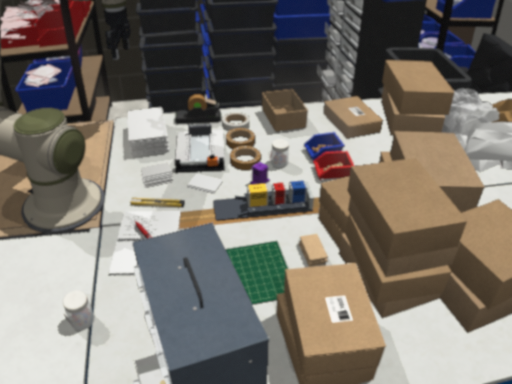

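Top view: rack at (273,188) with the end stop at the top and the open end at the bottom; blue (274,143), red (274,166), yellow (274,190); mat (372,207); trimmer (150,250) with the dark stop at left (108,247) and orange head at right (186,237).
Look-alikes: red: gauge (274,166) vs purple block (228,182) and red bin (223,89); blue: gauge (274,143) vs blue bin (179,90); yellow: gauge (274,190) vs knife (251,310). I choose the three in the rack, and check them in a crop.

Run:
```python
from h import *
b=cv2.imread("pics/top0.png")
c=cv2.resize(b[120:300,90:420],None,fx=2.4,fy=2.4,interpolation=cv2.INTER_CUBIC); cv2.imwrite("pics/crop0.png",c)
hsv=cv2.cvtColor(b,cv2.COLOR_BGR2HSV)
def blob(m,x0,y0,x1,y1):
    M=np.zeros_like(m);M[y0:y1,x0:x1]=m[y0:y1,x0:x1]
    cs,_=cv2.findContours(M,0,2); c=max(cs,key=cv2.contourArea); return cv2.minAreaRect(c),c
H,S,V=cv2.split(hsv)
for n,m,z in (("blue",(abs(H.astype(int)-110)<15)&(S>120),62),("red",((H<8)|(H>172))&(S>130),62),("yellow",(abs(H.astype(int)-26)<8)&(S>130),62)):
    r,c=blob((m*255).astype('uint8'),255,128,295,215); print(n,r,cv2.boundingRect(c),onz("top",[r[0]],z).round(1))
r,c=blob(((abs(H.astype(int)-75)<20)&(S>80)).astype('uint8')*255,320,160,430,250)
p=cv2.boxPoints(r); print("mat",p,onz("top",p,3).round(1),onz("top",[r[0]],3))
```

```text
blue ((273.5, 142.5), (15.0, 13.0), 90.0) (267, 135, 14, 16) [[ 675.4 -104.8   62. ]]
red ((274.0, 165.5), (11.0, 14.0), 90.0) (267, 160, 15, 12) [[ 620.2 -105.7   62. ]]
yellow ((273.0, 190.5), (19.0, 14.0), 90.0) (266, 181, 15, 20) [[ 561.  -103.2   62. ]]
mat [[332.19553 182.94437]
 [407.23526 176.9412 ]
 [411.6995  232.74405]
 [336.65976 238.74722]] [[ 586.3 -250.8    3. ]
 [ 601.3 -439.5    3. ]
 [ 462.7 -446.     3. ]
 [ 448.9 -259.6    3. ]] [[ 524.41431313 -348.1444397     3.        ]]
```

View pics/crop0.png

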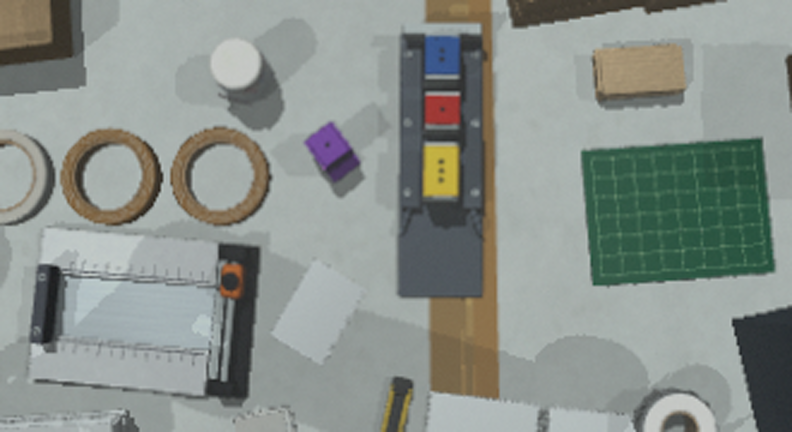

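Crop confirms: blue two dots, red one, yellow three in the rack (crop (441,55),(441,108),(440,172)); purple block at (330,150) is the decoy. Move over the rack for a closer look.

```bash
python3 -m crank '[[[-0.87,-0.74,0,0,0,0,85],[-0.87,-0.74,0,0,0,0,85],[-0.87,-0.74,0,0,0,0,85],[-0.87,-0.74,0,0,0,0,85],[-0.87,-0.74,0,0,0,0,85],[-0.87,-0.74,0,0,0,0,85],[-0.87,-0.74,0,0,0,0,85],[-0.87,-0.74,0,0,0,0,85]]]' 40
python3 -m crank '[[[-0.87,-0.74,0,0,0,0,85],[-0.87,-0.74,0,0,0,0,85],[-0.87,-0.74,0,0,0,0,85],[-0.87,-0.74,0,0,0,0,85],[-0.87,-0.74,0,0,0,0,85],[-0.87,-0.74,0,0,0,0,85],[-0.87,-0.74,0,0,0,0,85],[-0.87,-0.74,0,0,0,0,85]]]'
python3 -m crank '[[[-0.87,-0.74,0,0,0,0,85],[-0.87,-0.74,0,0,0,0,85],[-0.87,-0.74,0,0,0,0,85],[-0.87,-0.74,0,0,0,0,85],[-0.87,-0.74,0,0,0,0,85],[-0.87,-0.74,0,0,0,0,85],[-0.87,-0.74,0,0,0,0,85],[-0.87,-0.74,0,0,0,0,85]]]'
python3 -m crank '[[[0,0,0,0,0,-0.5,85],[0,0,0,0,0,-0.5,85],[0,0,0,0,0,-0.5,85],[0,0,0,0,0,-0.5,85],[0,0,0,0,0,-0.5,85],[0,0,0,0,0,0,85],[0,0,0,0,0,0,85],[0,0,0,0,0,0,85]]]'
python3 - <<'E'
from h import *
s=sense(); print(s["time_s"],s["eef_pos"],s["ee_rot"],s["joints"])
im=capture("wrist"); cv2.imwrite("pics/w1.png",im)
import pickle; pickle.dump(s,open("pics/w1.pkl","wb"))
E
```

```text
time_s: 0.95
eef_pos: [292.7, 293.8, 231.2]
ee_rot: [-0.0, 0.173, 0.985, -0.0]
force: [-0.0, -0.2, 0.4]
grip_width: 1.0
grip_force: 0.0
time_s: 1.75
eef_pos: [405.7, 95.2, 231.2]
ee_rot: [-0.0, 0.174, 0.985, 0.0]
force: [-0.2, 1.2, -0.6]
grip_width: 0.998
grip_force: 0.0
time_s: 2.55
eef_pos: [518.6, -103.3, 231.1]
ee_rot: [-0.0, 0.174, 0.985, 0.0]
force: [-0.3, 0.3, 0.4]
grip_width: 0.997
grip_force: 0.0
time_s: 3.35
eef_pos: [518.2, -102.2, 231.2]
ee_rot: [-0.0, 0.001, 1.0, 0.0]
force: [0.2, 0.9, 0.4]
grip_width: 0.994
grip_force: 0.0
3.35 [ 518.22737015 -102.24454905  231.20694745] [-9.50629450e-05  5.15849580e-04  9.99999862e-01  3.59989998e-05] [-4.16782801e-01  3.20157693e-01  1.48804381e+00 -1.13451765e-05
  1.33359415e+00 -1.98654476e+00]
```

View pics/w1.png

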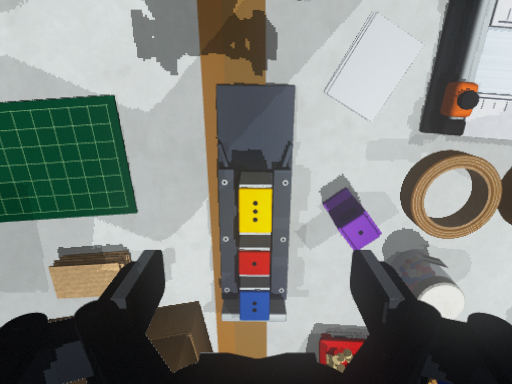

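Wrist view: landing edges at columns 217/295 (rows 85-165), yellow (255,210), red (254,263), blue (254,305), kraft box behind at (178,340), bin (345,352). Measure the rack axis and gauge tops.

```bash
cat > m1.py <<'E'
from h import *
import pickle
s=pickle.load(open("pics/w1.pkl","rb")); im=cv2.imread("pics/w1.png")
hsv=cv2.cvtColor(im,cv2.COLOR_BGR2HSV); H,S,V=[a.astype(int) for a in cv2.split(hsv)]
dark=((V<125)&((S<100)))
for z,rows in ((6,range(95,140,4)),(21,range(178,285,4))):
    L=[];Rr=[]
    for r in rows:
        c=np.where((V[r,195:320]<105)&(abs(H[r,195:320]-115)<25))[0]+195
        L.append((c.min()-.5,r));Rr.append((c.max()+.5,r))
    l=onz("wrist",L,z,s);q=onz("wrist",Rr,z,s)
    fl=np.polyfit(l[:,0],l[:,1],1);fr=np.polyfit(q[:,0],q[:,1],1)
    print(z,"slopes",fl[0],fr[0],"res",np.std(l[:,1]-np.polyval(fl,l[:,0])),"edges at 520,600",np.polyval(fl,[520,600]),np.polyval(fr,[520,600]))
for n,m in (("blue",(abs(H-110)<12)&(S>150)),("red",((H<8)|(H>172))&(S>130)),("yellow",(abs(H-26)<8)&(S>130))):
    M=np.zeros(m.shape,'uint8');M[170:320,230:280]=m[170:320,230:280]*255
    cs,_=cv2.findContours(M,0,2); c=max(cs,key=cv2.contourArea); x,y,w,h=cv2.boundingRect(c)
    print(n,(x,y,w,h),onz("wrist",[[x,y],[x+w,y],[x,y+h],[x+w,y+h]],68,s).round(1).tolist())
print("landing end",onz("wrist",[[217,85],[295,85]],6,s).round(1).tolist(),"box foot",onz("wrist",[[205,303],[214,350],[320,338]],[0,0,30],s).round(1).tolist())
E
python3 m1.py
```

```text
6 slopes -0.009129301824007565 0.06594033680309863 res 0.27469564219017417 edges at 520,600 [-147.84469944 -148.57504358] [-61.57195577 -56.29672882]
21 slopes -0.010749444959782884 0.011688087599240353 res 0.3585911830603182 edges at 520,600 [-146.35208835 -147.21204394] [-70.82200583 -69.88695883]
blue (240, 292, 30, 28) [[654.7, -122.1, 68.0], [654.8, -89.1, 68.0], [691.8, -122.8, 68.0], [691.8, -88.7, 68.0]]
red (238, 251, 33, 24) [[604.3, -123.3, 68.0], [604.4, -88.5, 68.0], [633.3, -123.9, 68.0], [633.4, -88.2, 68.0]]
yellow (238, 188, 35, 45) [[534.7, -121.8, 68.0], [534.8, -87.2, 68.0], [583.5, -122.8, 68.0], [583.6, -86.6, 68.0]]
landing end [[437.8, -146.0, 6.0], [438.0, -61.9, 6.0]] box foot [[720.2, -174.5, 0.0], [799.7, -165.6, 0.0], [751.4, -21.7, 30.0]]
```

```bash
python3 -m crank '[[[-0.33,-0.02,0.7,0,0,0,65],[-0.33,-0.02,0.7,0,0,0,65],[-0.33,-0.02,0.7,0,0,0,65],[-0.33,-0.02,0.7,0,0,0,65],[-0.31,-0.02,0.7,0,0,0,65],[0,0,0.7,0,0,0,65],[0,0,0.6,0,0,0,65],[0,0,0.5,0,0,0,65]]]' 40
python3 -m crank '[[[0,0,0.5,0,0,0,65],[0,0,0.5,0,0,0,65],[0,0,0.5,0,0,0,65],[0,0,0.5,0,0,0,65],[0,0,0.4,0,0,0,65],[0,0,0.25,0,0,0,60],[0,0,0,0,0,0,55],[0,0,0,0,0,0,50]]]'
python3 -m crank '[[[0,0,0,0,0,0,42],[0,0,0,0,0,0,36],[0,0,0,0,0,0,30],[0,0,0,0,0,0,20],[0,0,0,0,0,0,20],[0,0,0,0,0,0,20],[0,0,0,0,0,0,20],[0,0,0,0,0,0,20]]]'
```

```text
time_s: 4.2
eef_pos: [558.9, -104.7, 97.8]
ee_rot: [-0.0, 0.0, 1.0, 0.0]
force: [-0.1, -0.0, 0.1]
grip_width: 0.762
grip_force: 0.0
time_s: 5.0
eef_pos: [559.3, -104.9, 32.8]
ee_rot: [0.0, -0.0, 1.0, -0.0]
force: [-0.2, -1.1, 0.4]
grip_width: 0.585
grip_force: 0.0
time_s: 5.8
eef_pos: [559.3, -104.9, 33.1]
ee_rot: [0.0, -0.0, 1.0, -0.0]
force: [0.2, 0.0, 5.6]
grip_width: 0.395
grip_force: 40.7
```

```bash
python3 -m crank '[[[0.2,0,0,0,0,0,20],[0.4,0,0,0,0,0,20],[0.5,0,0,0,0,0,20],[0.5,0.01,0,0,0,0,20],[0.5,0.01,0,0,0,0,20],[0.5,0.01,0,0,0,0,20],[0.5,0,0,0,0,0,20],[0.35,0,0,0,0,0,20]]]'
```

```text
time_s: 6.6
eef_pos: [472.9, -104.4, 33.1]
ee_rot: [0.001, 0.0, 1.0, -0.0]
force: [3.7, 0.5, 5.1]
grip_width: 0.391
grip_force: 41.3
```

```bash
python3 -m crank '[[[0,0,-0.2,0,0,0,20],[0,0,-0.4,0,0,0,20],[0,0,-0.5,0,0,0,20],[0,0,-0.5,0,0,0,20],[0,0,-0.5,0,0,0,20],[0,0,-0.2,0,0,0,20],[0,-0.2,0,0,0,0,20],[0,-0.62,0,0,0,0,20]]]'
python3 -m crank '[[[-0.13,-0.8,0,0,0,0,20],[-0.13,-0.9,0,0,0,0,20],[-0.13,-0.9,0,0,0,0,20],[-0.13,-0.9,0,0,0,0,20],[-0.13,-0.9,0,0,0,0,20],[-0.13,-0.9,0,0,0,0,20],[-0.13,-0.9,0,0,0,0,20],[-0.17,-0.8,0,0,0,0,20]]]'
python3 -m crank '[[[0,0,0,0,0,0,20],[0,0,0.5,0,0,0,20],[0,0,0.5,0,0,0,20],[0,0,0.5,0,0,0,20],[0,0,0.4,0,0,0,20],[0,0,0.3,0,0,0,20],[0,0,0.1,0,0,0,20],[0,0,0,0,0,0,20]]]'
```

```text
time_s: 7.4
eef_pos: [472.6, -124.4, 89.8]
ee_rot: [-0.0, -0.001, 1.0, 0.0]
force: [-0.9, 0.2, -1.3]
grip_width: 0.394
grip_force: 40.5
time_s: 8.2
eef_pos: [499.1, -301.7, 89.2]
ee_rot: [-0.001, 0.0, 1.0, 0.0]
force: [-0.6, -0.0, -0.2]
grip_width: 0.394
grip_force: 40.5
time_s: 9.0
eef_pos: [499.8, -299.4, 32.3]
ee_rot: [-0.0, -0.0, 1.0, 0.0]
force: [0.8, -0.4, -1.2]
grip_width: 0.397
grip_force: 40.5
```

```bash
python3 -m crank '[[[0,0,0.04,0,0,0,20],[0,0,0.03,0,0,0,20],[0,0,0.02,0,0,0,20],[0,0,0,0,0,0,20],[0,0,0,0,0,0,20],[0,0,0,0,0,0,20],[0,0,0,0,0,0,20],[0,0,0,0,0,0,20]]]'
```

```text
time_s: 9.8
eef_pos: [499.8, -299.5, 30.3]
ee_rot: [-0.0, -0.0, 1.0, 0.0]
force: [0.4, 0.2, -2.0]
grip_width: 0.392
grip_force: 40.5
```

```bash
python3 -m crank '[[[0,0,0.03,0,0,0,20],[0,0,0,0,0,0,20],[0,0,0,0,0,0,40],[0,0,0,0,0,0,55],[0,0,0,0,0,0,65],[0,0,0,0,0,0,65],[0,0,-0.3,0,0,0,65],[0,0,-0.7,0,0,0,65]]]'
python3 -m crank '[[[0,0,-0.9,0,0,0,65],[0,0,-0.9,0,0,0,65],[0,0,-0.1,0,0,0,65],[-0.5,0.8,0,0,0,0,65],[-0.6,0.95,0,0,0,0,65],[-0.6,1,0,0,0,0,65],[-0.6,1,0,0,0,0,65],[-0.6,1,0,0,0,0,65]]]'
python3 -m crank '[[[-0.6,1,0,0,0,0,65],[-0.6,1,0,0,0,0,65],[-0.6,0.95,0,0,0,0,65],[-0.07,0.06,0,0,0,0,65],[0,0,0,0,0,0,65],[0,0,0.5,0,0,0,65],[0,0,0.5,0,0,0,65],[0,0,0.5,0,0,0,65]]]'
python3 - <<'E'
from h import *
import pickle
s=sense(); print(s["eef_pos"]); im=capture("wrist"); cv2.imwrite("pics/w2.png",im); pickle.dump(s,open("pics/w2.pkl","wb"))
E
```

```text
time_s: 10.6
eef_pos: [499.3, -299.1, 54.1]
ee_rot: [-0.001, -0.0, 1.0, 0.001]
force: [-0.0, 0.6, 0.3]
grip_width: 0.76
grip_force: 0.0
time_s: 11.4
eef_pos: [572.5, -179.6, 101.3]
ee_rot: [-0.0, -0.0, 1.0, 0.0]
force: [0.7, -0.7, -0.6]
grip_width: 0.758
grip_force: 0.0
time_s: 12.2
eef_pos: [618.3, -106.1, 62.8]
ee_rot: [-0.001, 0.0, 1.0, 0.0]
force: [-0.5, -0.8, -0.4]
grip_width: 0.758
grip_force: 0.0
[ 618.29751912 -106.10270425   62.82652156]
```

View pics/w2.png

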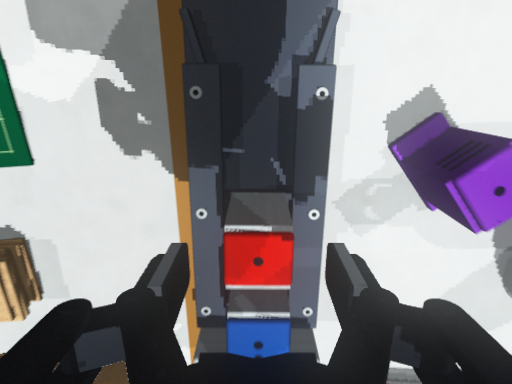

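Red top (258,260) is centred between the fingers; lip screws at (195,93),(322,93),(202,214),(314,214),(206,311),(308,311) give the axis; the tag pack (15,280) is clear. Descend and grip.

```bash
python3 - <<'E'
from h import *
import pickle
s=pickle.load(open("pics/w2.pkl","rb"))
p=onz("wrist",[[195,93],[322,93],[202,214],[314,214],[206,311],[308,311]],22,s);print(p.round(1).tolist(),((p[::2]+p[1::2])/2).round(2).tolist())
E
python3 -m crank '[[[0,0,0.4,0,0,0,65],[0,0,0.4,0,0,0,60],[0,0,0.3,0,0,0,55],[0,0,0.1,0,0,0,46],[0,0,0,0,0,0,38],[0,0,0,0,0,0,30],[0,0,0,0,0,0,20],[0,0,0,0,0,0,20]]]' 40
python3 -m crank '[[[0,0,0,0,0,0,20],[0,0,0,0,0,0,20],[0.3,0,0,0,0,0,20],[0.5,0,0,0,0,0,20],[0.5,0,0,0,0,0,20],[0.5,0,0,0,0,0,20],[0.5,0,0,0,0,0,20],[0.5,0.01,0,0,0,0,20]]]'
python3 -m crank '[[[0.5,0.01,0,0,0,0,20],[0.5,0.01,0,0,0,0,20],[0.5,0.01,0,0,0,0,20],[0.5,0.01,0,0,0,0,20],[0.5,0.01,0,0,0,0,20],[0.4,0,0,0,0,0,20],[0.2,0,0,0,0,0,20],[0,0,0,0,0,0,20]]]'
```

```text
[[542.4, -140.0, 22.0], [542.5, -71.3, 22.0], [612.8, -140.1, 22.0], [612.9, -72.0, 22.0], [683.0, -141.1, 22.0], [683.1, -72.5, 22.0]] [[542.46, -105.67, 22.0], [612.85, -106.04, 22.0], [683.01, -106.82, 22.0]]
time_s: 13.05
eef_pos: [619.1, -105.5, 34.7]
ee_rot: [0.0, -0.0, 1.0, -0.0]
force: [-0.2, 0.8, -0.6]
grip_width: 0.393
grip_force: 39.8
time_s: 13.85
eef_pos: [548.2, -105.3, 34.7]
ee_rot: [0.0, -0.0, 1.0, -0.0]
force: [1.6, -0.4, -0.1]
grip_width: 0.391
grip_force: 39.9
time_s: 14.65
eef_pos: [471.0, -104.1, 34.7]
ee_rot: [-0.0, -0.0, 1.0, 0.0]
force: [0.1, 0.9, -0.1]
grip_width: 0.389
grip_force: 40.1
```

```bash
python3 -m crank '[[[0,0,-0.2,0,0,0,20],[0,0,-0.4,0,0,0,20],[0,0,-0.6,0,0,0,20],[0,0,-0.7,0,0,0,20],[0,0,-0.6,0,0,0,20],[-0.2,-0.3,-0.3,0,0,0,20],[-0.4,-0.7,0,0,0,0,20],[-0.46,-0.94,0,0,0,0,20]]]'
python3 -m crank '[[[-0.45,-1,0,0,0,0,20],[-0.45,-1,0,0,0,0,20],[-0.45,-1,0,0,0,0,20],[-0.45,-1,0,0,0,0,20],[-0.4,-0.9,0,0,0,0,20],[-0.3,-0.7,0,0,0,0,20],[0,-0.3,0,0,0,0,20],[0,0,0,0,0,0,20]]]'
python3 -m crank '[[[0,0,0.4,0,0,0,20],[0,0,0.6,0,0,0,20],[0,0,0.6,0,0,0,20],[0,0,0.6,0,0,0,20],[0,0,0.4,0,0,0,20],[0,0,0.2,0,0,0,20],[0,0,0.1,0,0,0,20],[0,0,0,0,0,0,20]]]'
```

```text
time_s: 15.45
eef_pos: [498.8, -153.1, 105.1]
ee_rot: [0.0, -0.001, 1.0, -0.0]
force: [0.9, 0.6, -2.5]
grip_width: 0.392
grip_force: 40.1
time_s: 16.25
eef_pos: [560.2, -300.8, 104.1]
ee_rot: [-0.0, 0.0, 1.0, 0.0]
force: [-0.6, 1.5, -2.2]
grip_width: 0.387
grip_force: 40.1
time_s: 17.05
eef_pos: [560.8, -300.1, 32.3]
ee_rot: [0.0, -0.0, 1.0, -0.0]
force: [0.8, -0.3, -1.7]
grip_width: 0.39
grip_force: 40.1
```

```bash
python3 -m crank '[[[0,0,0.03,0,0,0,20],[0,0,0.01,0,0,0,20],[0,0,0,0,0,0,40],[0,0,0,0,0,0,55],[0,0,0,0,0,0,65],[0,0,0,0,0,0,65],[0,0,-0.3,0,0,0,65],[0,0,-0.7,0,0,0,65]]]'
python3 -m crank '[[[0,0,-0.9,0,0,0,65],[0,0,-0.9,0,0,0,65],[-0.1,0.2,0,0,0,0,65],[-0.5,0.7,0,0,0,0,65],[-0.5,0.9,0,0,0,0,65],[-0.6,1,0,0,0,0,65],[-0.6,1,0,0,0,0,65],[-0.6,1,0,0,0,0,65]]]'
python3 -m crank '[[[-0.6,1,0,0,0,0,65],[-0.6,1,0,0,0,0,65],[-0.4,0.7,0,0,0,0,65],[0,0.28,0,0,0,0,65],[0,0,0,0,0,0,65],[0,0,0.5,0,0,0,65],[0,0,0.5,0,0,0,65],[0,0,0.5,0,0,0,65]]]'
python3 - <<'E'
from h import *
import pickle
s=sense(); print(s["eef_pos"]); im=capture("wrist"); cv2.imwrite("pics/w3.png",im); pickle.dump(s,open("pics/w3.pkl","wb"))
t=capture("top"); cv2.imwrite("pics/t3.png",t)
H,S,V=[a.astype(int) for a in cv2.split(cv2.cvtColor(im,cv2.COLOR_BGR2HSV))]
M=((abs(H-110)<12)&(S>150)); M[:, :200]=0;M[:,310:]=0
cs,_=cv2.findContours(M.astype('uint8'),0,2); x,y,w,h=cv2.boundingRect(max(cs,key=cv2.contourArea)); print(x,y,w,h,onz("wrist",[[x,y],[x+w,y+h]],68,s))
a=im[180:384,100:420]; cv2.imwrite("pics/c3.png",np.hstack([cv2.resize(a,(400,255)),cv2.resize(t[130:257,255:455],(400,255))]))
E
```

```text
time_s: 17.85
eef_pos: [560.0, -299.6, 55.5]
ee_rot: [-0.001, -0.0, 1.0, 0.001]
force: [-0.5, 0.0, 0.2]
grip_width: 0.765
grip_force: 0.0
time_s: 18.65
eef_pos: [633.3, -178.5, 100.2]
ee_rot: [-0.0, -0.0, 1.0, 0.0]
force: [1.1, -0.1, 0.2]
grip_width: 0.762
grip_force: 0.0
time_s: 19.45
eef_pos: [672.3, -106.3, 61.8]
ee_rot: [-0.001, 0.0, 1.0, 0.0]
force: [-0.6, 0.3, -0.1]
grip_width: 0.76
grip_force: 0.0
[ 672.32779148 -106.29348995   61.8316763 ]
223 224 71 71 [[ 652.78996422 -122.26224955   68.        ]
 [ 690.74640301  -88.65423107   68.        ]]
```

View pics/c3.png

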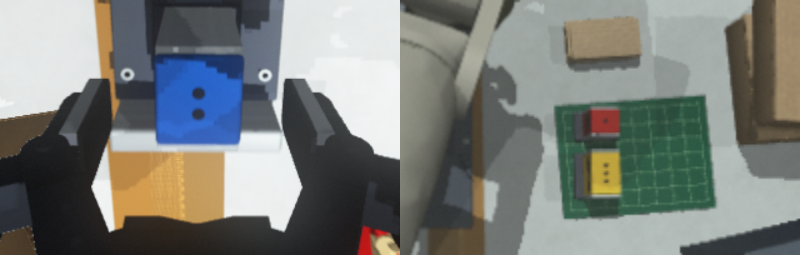

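Left: blue (198,97) between the fingers, end stop just behind; right: red (604,122) and yellow (604,172) stand upright on the mat. Grip blue.

```bash
python3 -m crank '[[[0,0,0.4,0,0,0,65],[0,0,0.4,0,0,0,60],[0,0,0.3,0,0,0,55],[0,0,0.06,0,0,0,46],[0,0,0,0,0,0,38],[0,0,0,0,0,0,30],[0,0,0,0,0,0,20],[0,0,0,0,0,0,20]]]' 40
python3 -m crank '[[[0,0,0,0,0,0,20],[0,0,0,0,0,0,20],[0.3,0,0,0,0,0,20],[0.5,0,0,0,0,0,20],[0.5,0,0,0,0,0,20],[0.5,0.01,0,0,0,0,20],[0.5,0,0,0,0,0,20],[0.5,0.01,0,0,0,0,20]]]'
python3 -m crank '[[[0.5,0,0,0,0,0,20],[0.5,0.01,0,0,0,0,20],[0.5,0,0,0,0,0,20],[0.5,0.01,0,0,0,0,20],[0.5,0,0,0,0,0,20],[0.5,0.01,0,0,0,0,20],[0.5,0,0,0,0,0,20],[0.5,0.01,0,0,0,0,20]]]'
python3 -m crank '[[[0.5,0,0,0,0,0,20],[0.4,0,0,0,0,0,20],[0.3,0,0,0,0,0,20],[0,0,-0.3,0,0,0,20],[0,0,-0.6,0,0,0,20],[0,0,-0.9,0,0,0,20],[0,0,-0.9,0,0,0,20],[0,0,-0.9,0,0,0,20]]]'
```

```text
time_s: 20.35
eef_pos: [673.1, -105.5, 34.8]
ee_rot: [0.0, -0.0, 1.0, -0.0]
force: [0.3, 0.5, -0.8]
grip_width: 0.393
grip_force: 40.4
time_s: 21.15
eef_pos: [602.2, -105.0, 34.8]
ee_rot: [0.0, -0.0, 1.0, -0.0]
force: [-0.4, -0.6, -1.9]
grip_width: 0.39
grip_force: 40.6
time_s: 21.95
eef_pos: [502.2, -103.9, 34.7]
ee_rot: [0.0, -0.0, 1.0, -0.0]
force: [0.2, -0.2, -1.7]
grip_width: 0.39
grip_force: 40.6
time_s: 22.75
eef_pos: [473.0, -103.9, 125.7]
ee_rot: [-0.0, -0.0, 1.0, 0.0]
force: [-0.3, -0.6, -2.9]
grip_width: 0.395
grip_force: 40.5
```

Run:
```python
from h import *
p=np.array([(43,228),(258,247),(247,398),(30,382)])/2.4+[90,120]
print(onz("top",p,12).round(1).tolist())
p=np.array([(36,265),(60,267),(53,343),(31,341)])/2.4+[90,120]
print("stop",onz("top",p,44).round(1).tolist())
```

```text
[[505.3, 307.3, 12.0], [486.9, 80.7, 12.0], [334.2, 90.0, 12.0], [346.2, 316.7, 12.0]]
stop [[466.2, 301.7, 44.0], [464.4, 276.6, 44.0], [388.4, 281.8, 44.0], [390.0, 304.7, 44.0]]
```

```bash
python3 -m crank '[[[0.1,0.3,0,0,0,0,20],[0.2,0.7,0,0,0,0,20],[0.2,0.9,0,0,0,0,20],[0.2,0.9,0,0,0,0,20],[0.2,0.9,0,0,0,0,20],[0.2,0.9,0,0,0,0,20],[0.2,0.9,0,0,0,0,20],[0.2,0.9,0,0,0,0,20]]]'
python3 -m crank '[[[0.2,0.9,0,0,0,0,20],[0.2,0.9,0,0,0,0,20],[0.2,0.9,0,0,0,0,20],[0.1,0.9,0,0,0,0,20],[0,0.9,0,0,0,0,20],[0,0.7,0,0,0,0,20],[0,0.4,0,0,0,0,20],[0,0,0,0,0,0.75,20]]]'
python3 -m crank '[[[0,0,0,0,0,1,20],[0,0,0,0,0,1,20],[0,0,0,0,0,1,20],[0,0,0,0,0,1,20],[0,0,0,0,0,1,20],[0,0,0,0,0,1,20],[0,0,0,0,0,1,20],[0,0,0,0,0,1,20]]]'
python3 -m crank '[[[0,0,0,0,0,1,20],[0,0,0,0,0,1,20],[0,0,0,0,0,1,20],[0,0,0,0,0,0,20],[0,0,0,0,0,0,20],[0,0,0,0,0,0,20],[0,0,0,0,0,0,20],[0,0,0,0,0,0,20]]]'
python3 - <<'E'
from h import *
import pickle
s=sense(); print(s["eef_pos"]); im=capture("wrist"); cv2.imwrite("pics/w4.png",im); pickle.dump(s,open("pics/w4.pkl","wb"))
E
```

```text
time_s: 23.55
eef_pos: [433.6, 58.0, 123.1]
ee_rot: [-0.002, -0.0, 1.0, 0.0]
force: [0.2, -0.7, -2.0]
grip_width: 0.393
grip_force: 40.6
time_s: 24.35
eef_pos: [416.5, 197.3, 123.4]
ee_rot: [-0.001, 0.052, 0.999, -0.0]
force: [0.4, -0.1, -1.9]
grip_width: 0.399
grip_force: 40.5
time_s: 25.15
eef_pos: [416.8, 196.1, 123.6]
ee_rot: [-0.001, 0.576, 0.818, -0.001]
force: [0.4, -0.1, -2.3]
grip_width: 0.394
grip_force: 40.5
time_s: 25.95
eef_pos: [417.9, 195.9, 124.5]
ee_rot: [-0.0, 0.731, 0.682, -0.0]
force: [-0.1, 0.3, -3.3]
grip_width: 0.391
grip_force: 40.5
[417.88113761 195.94741666 124.4912295 ]
```

View pics/w4.png

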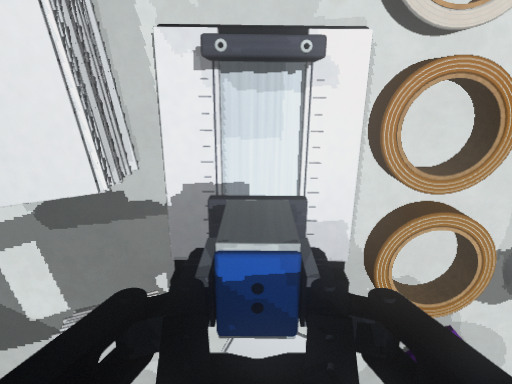

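Wrist view: dark stop at (264,47) with screws (220,45),(306,45), groove lining edges from (215,65)/(311,65) to (217,190)/(305,190), deck corners (155,27),(371,28), blue held at (258,295).

Run:
```python
from h import *
import pickle
s=pickle.load(open("pics/w4.pkl","rb")); im=cv2.imread("pics/w4.png")
g=cv2.cvtColor(im,cv2.COLOR_BGR2GRAY)
print("col264",list(enumerate(g[28:80,264].tolist(),28)))
for r in (75,110,150,185): print(r,"L",g[r,208:228].tolist(),"R",g[r,296:318].tolist())
# deck outer edges z=14
for side,x0,x1 in (("L",140,185),("R",340,385)):
    P=[]
    for r in range(40,175,5):
        d=cv2.Sobel(g[r:r+1].astype(float),cv2.CV_64F,1,0,ksize=1)[0]
        P.append((x0+np.argmax(abs(d[x0:x1])),r))
    w=onz("wrist",np.array(P)+[0,0],14,s); f=np.polyfit(w[:,1],w[:,0],1); print(side,f[0],np.polyval(f,[200,280]),np.std(w[:,0]-np.polyval(f,w[:,1])))
p=onz("wrist",[[203,36],[326,36],[220,45],[306,45]],44,s);print(p.round(1).tolist())
p=onz("wrist",[[216,190],[306,190],[215,75],[311,75]],14,s);print(p.round(1).tolist())
p=onz("wrist",[[155,26],[371,28]],14,s);print(p.round(1).tolist())
```

```text
col264 [(28, 55), (29, 56), (30, 55), (31, 55), (32, 55), (33, 54), (34, 70), (35, 79), (36, 82), (37, 83), (38, 84), (39, 84), (40, 84), (41, 81), (42, 83), (43, 83), (44, 83), (45, 82), (46, 85), (47, 85), (48, 84), (49, 81), (50, 79), (51, 78), (52, 78), (53, 76), (54, 76), (55, 70), (56, 61), (57, 53), (58, 48), (59, 47), (60, 47), (61, 66), (62, 87), (63, 92), (64, 93), (65, 94), (66, 94), (67, 94), (68, 94), (69, 93), (70, 93), (71, 95), (72, 94), (73, 160), (74, 197), (75, 195), (76, 197), (77, 196), (78, 195), (79, 196)]
75 L [222, 223, 223, 223, 173, 87, 159, 213, 223, 219, 183, 130, 163, 189, 186, 186, 189, 189, 188, 186] R [213, 213, 214, 214, 213, 188, 112, 113, 106, 93, 155, 215, 224, 214, 168, 106, 164, 222, 221, 220, 220, 219]
110 L [233, 234, 234, 234, 234, 193, 93, 172, 223, 222, 216, 171, 131, 170, 186, 190, 196, 204, 210, 209] R [231, 230, 231, 208, 141, 143, 133, 124, 179, 232, 236, 230, 183, 119, 191, 236, 236, 236, 236, 235, 236, 236]
150 L [233, 233, 233, 233, 233, 233, 203, 116, 158, 222, 233, 229, 190, 151, 190, 201, 200, 208, 218, 222] R [232, 231, 207, 140, 120, 121, 194, 234, 236, 222, 151, 147, 213, 236, 236, 236, 235, 236, 237, 236, 236, 237]
185 L [136, 137, 136, 136, 137, 139, 138, 117, 73, 91, 127, 139, 131, 102, 88, 106, 115, 131, 132, 129] R [204, 144, 127, 111, 179, 230, 234, 214, 146, 156, 221, 234, 234, 234, 234, 234, 234, 234, 234, 235, 235, 235]
L 0.08294852492046088 [342.28765356 348.92353555] 0.2129578770366335
R -0.07386388170406383 [511.54479061 505.63568008] 3.7193808469357226
[[390.7, 305.6, 44.0], [467.3, 300.2, 44.0], [400.7, 299.8, 44.0], [454.7, 296.0, 44.0]]
[[383.0, 195.2, 14.0], [456.6, 190.0, 14.0], [392.0, 283.5, 14.0], [462.3, 278.5, 14.0]]
[[353.6, 318.4, 14.0], [504.9, 306.5, 14.0]]
```

Run:
```python
import cv2
im=cv2.imread("pics/w4.png"); cv2.imwrite("pics/c4.png",cv2.resize(im[20:210,145:385],None,fx=3.1,fy=3.1,interpolation=cv2.INTER_NEAREST))
```

```text
(no output)
```

View pics/c4.png

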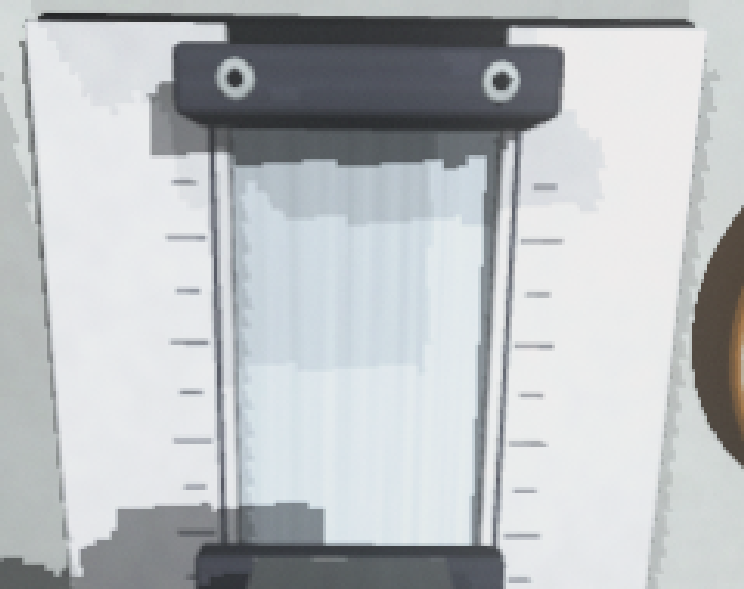

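Run:
```python
from h import *
import pickle
s=pickle.load(open("pics/w4.pkl","rb"))
print(onz("wrist",[[262,56],[262,61]],[44,8],s).round(1).tolist())
a=onz("wrist",[[213,75],[311,75],[214,110],[309,110],[215,150],[306.5,150],[216,185],[304.5,185]],14,s)
m=(a[::2]+a[1::2])/2; print(m.round(1).tolist(), np.linalg.norm(a[::2]-a[1::2],axis=1)); f=np.polyfit(m[:,1],m[:,0],1);print(f[0],np.polyval(f,[150,200,240,280]))
b=onz("wrist",[[220,75],[302,75],[222,150],[300,150]],8,s);print(b.round(1).tolist())
q=s["ee_rot"];X=R.from_quat([q[1],q[2],q[3],q[0]]).as_matrix();print(X.round(4))
# gauge top corners held
H,S,V=[c.astype(int) for c in cv2.split(cv2.cvtColor(cv2.imread("pics/w4.png"),cv2.COLOR_BGR2HSV))]
M=((abs(H-110)<12)&(S>150)); M[:240]=0
cs,_=cv2.findContours(M.astype('uint8'),0,2); c=max(cs,key=cv2.contourArea); r=cv2.minAreaRect(c)
z=s["eef_pos"][2]+33.2; w=onz("wrist",cv2.boxPoints(r),z,s); print(w.round(1).tolist(),w.mean(0))
```

```text
[[426.7, 291.6, 44.0], [427.2, 291.0, 8.0]]
[[426.4, 281.0, 14.0], [424.4, 256.2, 14.0], [421.8, 225.6, 14.0], [419.5, 196.9, 14.0]] [71.95181784 72.06378876 72.11710728 72.19286149]
0.0828553967031047 [415.58867771 419.73144755 423.04566342 426.35987928]
[[395.0, 283.4, 8.0], [456.5, 279.1, 8.0], [390.6, 226.7, 8.0], [453.4, 222.3, 8.0]]
[[ 6.860e-02  9.976e-01 -1.000e-04]
 [ 9.976e-01 -6.860e-02 -0.000e+00]
 [-0.000e+00 -1.000e-04 -1.000e+00]]
[[401.9, 216.1, 157.7], [434.2, 213.8, 157.7], [433.0, 175.2, 157.7], [397.7, 177.7, 157.7]] [416.70874963 195.71630018 157.6912295 ]
```

```bash
python3 -m crank '[[[0.3,0.02,0,0,0,0,20],[0.5,0.05,0,0,0,0,20],[0.58,0.05,0,0,0,0,20],[0,0,0,0,0,0.05,20],[0,0,0.3,0,0,0,20],[0,0,0.5,0,0,0,20],[0,0,0.5,0,0,0,20],[0,0,0.5,0,0,0,20]]]'
python3 -m crank '[[[0,0,0.5,0,0,0,20],[0,0,0.5,0,0,0,20],[0,0,0.4,0,0,0,20],[0,0,0.2,0,0,0,20],[0,0,0.06,0,0,0,20],[0,0,0,0,0,0,20],[0,0,0,0,0,0,20],[0,0,0,0,0,0,20]]]'
```

```text
time_s: 26.8
eef_pos: [423.1, 229.9, 78.5]
ee_rot: [-0.0, 0.734, 0.679, -0.0]
force: [0.1, -0.6, -2.0]
grip_width: 0.387
grip_force: 40.5
time_s: 27.6
eef_pos: [423.6, 230.2, 38.4]
ee_rot: [0.0, 0.734, 0.68, 0.0]
force: [-0.2, 0.6, -2.7]
grip_width: 0.392
grip_force: 40.5
```

Lower to the floor, checking for contact.

```bash
python3 -m crank '[[[0,0,0.04,0,0,0,20],[0,0,0.02,0,0,0,20],[0,0,0,0,0,0,20],[0,0,0,0,0,0,20],[0,0,0,0,0,0,20],[0,0,0,0,0,0,20],[0,0,0,0,0,0,20],[0,0,0,0,0,0,20]]]'
python3 -m crank '[[[0,0,0.02,0,0,0,20],[0,0,0,0,0,0,20],[0,0,0,0,0,0,20],[0,0,0,0,0,0,20],[0,0,0,0,0,0,20],[0,0,0,0,0,0,20],[0,0,0,0,0,0,20],[0,0,0,0,0,0,20]]]'
```

```text
time_s: 28.4
eef_pos: [423.4, 230.2, 36.7]
ee_rot: [0.0, 0.734, 0.68, 0.0]
force: [-2.4, -1.0, 3.9]
grip_width: 0.391
grip_force: 41.2
time_s: 29.2
eef_pos: [423.4, 230.2, 36.7]
ee_rot: [0.0, 0.734, 0.68, 0.0]
force: [-4.0, -0.6, 10.4]
grip_width: 0.394
grip_force: 42.3
```

```bash
python3 -m crank '[[[0,0,-0.02,0,0,0,20],[0.2,0,0,0,0,0,20],[0.3,0,0,0,0,0,20],[0.3,0,0,0,0,0,20],[0.3,0,0,0,0,0,20],[0.2,0,0,0,0,0,20],[0.08,0,0,0,0,0,20],[0,0,0,0,0,0,20]]]' 30
python3 -m crank '[[[0.03,0,0,0,0,0,20],[0.03,0,0,0,0,0,20],[0,0,0,0,0,0,20],[0,0,0,0,0,0,20],[0,0,0,0,0,0,20],[0,0,0,0,0,0,20],[0,0,0,0,0,0,20],[0,0,0,0,0,0,20]]]'
```

```text
time_s: 30.0
eef_pos: [426.5, 264.9, 36.8]
ee_rot: [0.0, 0.734, 0.68, 0.001]
force: [0.2, -1.9, 5.2]
grip_width: 0.392
grip_force: 41.4
time_s: 30.8
eef_pos: [426.5, 265.9, 36.8]
ee_rot: [0.0, 0.734, 0.68, 0.0]
force: [0.4, -4.3, 6.2]
grip_width: 0.39
grip_force: 41.5
```

```bash
for i in 1 2 3; do :; done; python3 -m crank '[[[0.03,0,0,0,0,0,20],[0.03,0,0,0,0,0,20],[0,0,0,0,0,0,20],[0,0,0,0,0,0,20],[0,0,0,0,0,0,20],[0,0,0,0,0,0,20],[0,0,0,0,0,0,20],[0,0,0,0,0,0,20]]]'
python3 -m crank '[[[0.03,0,0,0,0,0,20],[0.03,0,0,0,0,0,20],[0,0,0,0,0,0,20],[0,0,0,0,0,0,20],[0,0,0,0,0,0,20],[0,0,0,0,0,0,20],[0,0,0,0,0,0,20],[0,0,0,0,0,0,20]]]'
```

```text
time_s: 31.6
eef_pos: [426.6, 267.4, 36.8]
ee_rot: [0.0, 0.734, 0.68, 0.0]
force: [0.5, -3.8, 5.7]
grip_width: 0.395
grip_force: 41.5
time_s: 32.4
eef_pos: [426.7, 268.9, 36.8]
ee_rot: [0.0, 0.734, 0.68, 0.0]
force: [0.3, -4.1, 5.4]
grip_width: 0.393
grip_force: 41.5
```

```bash
python3 -m crank '[[[0.04,0,0,0,0,0,20],[0.02,0,0,0,0,0,20],[0,0,0,0,0,0,20],[0,0,0,0,0,0,20],[0,0,0,0,0,0,20],[0,0,0,0,0,0,20],[0,0,0,0,0,0,20],[0,0,0,0,0,0,20]]]'
python3 -m crank '[[[0.03,0,0,0,0,0,20],[0.03,0,0,0,0,0,20],[0,0,0,0,0,0,20],[0,0,0,0,0,0,20],[0,0,0,0,0,0,20],[0,0,0,0,0,0,20],[0,0,0,0,0,0,20],[0,0,0,0,0,0,20]]]'
```

```text
time_s: 33.2
eef_pos: [426.8, 270.3, 36.8]
ee_rot: [0.0, 0.734, 0.68, 0.0]
force: [0.3, -4.9, 5.7]
grip_width: 0.391
grip_force: 41.5
time_s: 34.0
eef_pos: [426.9, 270.9, 36.8]
ee_rot: [0.001, 0.734, 0.68, -0.001]
force: [-0.7, -12.8, 9.1]
grip_width: 0.393
grip_force: 42.0
```

```bash
python3 -m crank '[[[0.03,0,-0.02,0,0,0,20],[0,0,0,0,0,0,20],[0.02,0,0,0,0,0,20],[0,0,0,0,0,0,20],[0,0,0,0,0,0,20],[0,0,0,0,0,0,20],[0,0,0,0,0,0,20],[0,0,0,0,0,0,20]]]' 20
```

```text
time_s: 34.8
eef_pos: [426.8, 270.9, 36.9]
ee_rot: [0.001, 0.733, 0.68, -0.002]
force: [1.2, -21.6, 6.9]
grip_width: 0.393
grip_force: 41.7
```

```bash
python3 -m crank '[[[0,0,0,0,0,0,30],[0,0,0,0,0,0,45],[0,0,0,0,0,0,60],[0,0,0,0,0,0,60],[0,0,0,0,0,0,60],[0,0,-0.2,0,0,0,60],[0,0,-0.6,0,0,0,60],[0,0,-0.9,0,0,0,60]]]' 40
python3 -m crank '[[[0,0,-1,0,0,0,65],[0,0,-1,0,0,0,65],[0,0,-0.5,0,0,0,65],[-0.5,0,0,0,0,0,65],[-0.8,0,0,0,0,0,65],[-0.8,0,0,0,0,0,65],[-0.8,0,0,0,0,0,65],[0,0,0,0,0,0,65]]]'
python3 - <<'E'
from h import *
import pickle
s=sense(); print(s["eef_pos"]); im=capture("wrist"); cv2.imwrite("pics/w5.png",im); pickle.dump(s,open("pics/w5.pkl","wb"))
cv2.imwrite("pics/c5.png",cv2.resize(im[10:210,160:370],None,fx=2.9,fy=2.9,interpolation=cv2.INTER_CUBIC))
E
```

```text
time_s: 35.6
eef_pos: [426.0, 273.2, 79.6]
ee_rot: [-0.0, 0.734, 0.68, -0.001]
force: [-0.0, -0.2, 0.7]
grip_width: 0.701
grip_force: 0.0
time_s: 36.4
eef_pos: [420.3, 198.9, 140.9]
ee_rot: [-0.0, 0.734, 0.679, -0.001]
force: [-0.7, 0.2, 0.8]
grip_width: 0.763
grip_force: 0.0
[420.33250664 198.88615934 140.86115064]
```

View pics/c5.png

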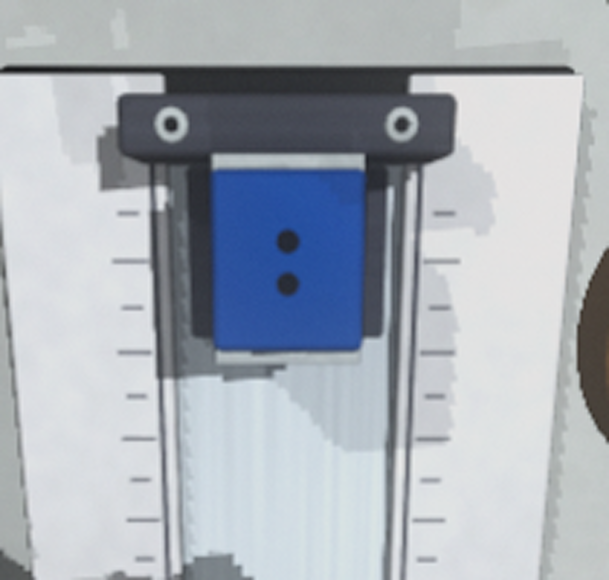

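Blue stands square with its steel face on the dark stop (row 155), foot inside the groove. I'll give it a light nudge from behind with closed fingers to make the contact certain.

```bash
python3 -m crank '[[[0,0.04,0.4,0,0,0,40],[0,0,0.6,0,0,0,10],[0,0,0.7,0,0,0,0],[0,0,0.7,0,0,0,0],[0,0,0.7,0,0,0,0],[0,0,0.7,0,0,0,0],[0,0,0.5,0,0,0,0],[0,0,0.3,0,0,0,0]]]' 40
python3 -m crank '[[[0.2,0,0,0,0,0,0],[0.3,0,0,0,0,0,0],[0.3,0,0,0,0,0,0],[0.2,0,0,0,0,0,0],[0.1,0,0,0,0,0,0],[0.05,0,0,0,0,0,0],[0,0,0,0,0,0,0],[0,0,0,0,0,0,0]]]'
python3 -m crank '[[[0.06,0,0,0,0,0,0],[0.06,0,0,0,0,0,0],[0.06,0,0,0,0,0,0],[0.04,0,0,0,0,0,0],[0,0,0,0,0,0,0],[0,0,0,0,0,0,0],[0,0,0,0,0,0,0],[0,0,0,0,0,0,0]]]'
```

```text
time_s: 37.25
eef_pos: [421.2, 201.3, 25.2]
ee_rot: [-0.001, 0.733, 0.68, -0.001]
force: [-1.3, 0.9, -0.2]
grip_width: 0.002
grip_force: 0.0
time_s: 38.05
eef_pos: [424.3, 229.4, 27.1]
ee_rot: [-0.0, 0.734, 0.679, -0.0]
force: [0.6, 0.3, -0.6]
grip_width: -0.003
grip_force: 0.0
time_s: 38.85
eef_pos: [424.6, 233.9, 27.1]
ee_rot: [0.0, 0.734, 0.68, -0.001]
force: [-0.8, -10.4, 4.8]
grip_width: 0.001
grip_force: 0.0
```

```bash
python3 -m crank '[[[0.03,0,0,0,0,0,0],[0,0,0,0,0,0,0],[0,0,0,0,0,0,0],[-0.3,0,0,0,0,0,0],[-0.7,0,0,0,0,0,0],[0,0,-0.5,0,0,0,0],[0,0,-0.9,0,0,0,30],[0,0,-1,0,0,0,65]]]'
python3 -m crank '[[[0,0,-1,0,0,-0.8,65],[0,0,-0.4,0,0,-1,65],[0,0,0,0,0,-1,65],[0,0,0,0,0,-1,65],[0,0,0,0,0,-1,65],[0,0,0,0,0,-1,65],[0,0,0,0,0,-1,65],[0,0,0,0,0,-1,65]]]'
python3 -m crank '[[[0,0,0,0,0,-1,65],[0,0,0,0,0,-1,65],[0,0,0,0,0,-1,65],[0,0,0,0,0,-1,65],[0,0,0,0,0,0,65],[0,0,0,0,0,0,65],[0,0,0,0,0,0,65],[0,0,0,0,0,0,65]]]'
python3 - <<'E'
from h import *
s=sense();q=s["ee_rot"];print(s["eef_pos"],R.from_quat([q[1],q[2],q[3],q[0]]).as_matrix().round(4).tolist())
E
```

```text
time_s: 39.65
eef_pos: [422.5, 210.7, 87.4]
ee_rot: [-0.0, 0.734, 0.679, -0.0]
force: [-0.1, -0.9, -0.1]
grip_width: 0.331
grip_force: 0.0
time_s: 40.45
eef_pos: [422.8, 210.9, 122.0]
ee_rot: [-0.0, 0.273, 0.962, 0.0]
force: [0.4, -0.0, -0.0]
grip_width: 0.756
grip_force: 0.0
time_s: 41.25
eef_pos: [422.8, 210.9, 122.0]
ee_rot: [-0.0, 0.001, 1.0, 0.0]
force: [-0.8, -0.8, -0.0]
grip_width: 0.761
grip_force: 0.0
[422.83133379 210.8724505  122.02686745] [[-1.0, 0.0014, -0.0], [0.0014, 1.0, 0.0], [0.0, 0.0, -1.0]]
```

```bash
python3 -m crank '[[[-0.1,-0.4,0,0,0,0,65],[-0.1,-0.8,0,0,0,0,65],[-0.14,-0.95,0,0,0,0,65],[-0.14,-0.95,0,0,0,0,65],[-0.14,-0.95,0,0,0,0,65],[-0.14,-0.95,0,0,0,0,65],[-0.14,-0.95,0,0,0,0,65],[-0.14,-0.95,0,0,0,0,65]]]'
python3 -m crank '[[[-0.14,-0.95,0,0,0,0,65],[-0.14,-0.95,0,0,0,0,65],[-0.14,-0.95,0,0,0,0,65],[-0.14,-0.95,0,0,0,0,65],[-0.14,-0.95,0,0,0,0,65],[-0.14,-0.95,0,0,0,0,65],[-0.14,-0.95,0,0,0,0,65],[-0.14,-0.95,0,0,0,0,65]]]'
python3 -m crank '[[[-0.14,-0.95,0,0,0,0,65],[-0.14,-0.95,0,0,0,0,65],[-0.14,-0.95,0,0,0,0,65],[-0.14,-0.95,0,0,0,0,65],[-0.14,-0.95,0,0,0,0,65],[-0.07,-0.95,0,0,0,0,65],[0,-0.22,0,0,0,0,65],[0,0,0,0,0,0,65]]]'
python3 - <<'E'
from h import *
import pickle
s=sense(); print(s["eef_pos"]); im=capture("wrist"); cv2.imwrite("pics/w6.png",im); pickle.dump(s,open("pics/w6.pkl","wb"))
H,S,V=[c.astype(int) for c in cv2.split(cv2.cvtColor(im,cv2.COLOR_BGR2HSV))]
for n,m in (("red",((H<8)|(H>172))&(S>130)),("yellow",(abs(H-26)<8)&(S>130))):
    m[:,:190]=0;m[:,330:]=0
    cs,_=cv2.findContours(m.astype('uint8'),0,2); c=max(cs,key=cv2.contourArea); r=cv2.minAreaRect(c)
    w=onz("wrist",cv2.boxPoints(r),65,s); print(n,r,w.round(1).tolist(),w.mean(0).round(1))
E
```

```text
time_s: 42.05
eef_pos: [448.9, 36.8, 122.1]
ee_rot: [0.0, 0.0, 1.0, -0.0]
force: [-0.9, 1.0, -0.3]
grip_width: 0.759
grip_force: 0.0
time_s: 42.85
eef_pos: [476.7, -153.2, 122.1]
ee_rot: [-0.0, 0.0, 1.0, -0.0]
force: [0.9, -0.2, 0.3]
grip_width: 0.759
grip_force: 0.0
time_s: 43.65
eef_pos: [495.7, -300.2, 121.8]
ee_rot: [-0.0, 0.001, 1.0, 0.0]
force: [0.4, 0.5, 0.5]
grip_width: 0.763
grip_force: 0.0
[ 495.69543795 -300.22671288  121.75699135]
red ((257.5, 294.9999694824219), (44.99999237060547, 33.99999237060547), -0.0) [[573.9, -317.2, 65.0], [545.3, -316.5, 65.0], [545.4, -284.7, 65.0], [574.0, -284.2, 65.0]] [ 559.7 -300.6   65. ]
yellow ((258.0, 216.5), (67.0, 52.0), 90.0) [[475.3, -316.8, 65.0], [475.4, -283.4, 65.0], [523.3, -282.4, 65.0], [523.3, -318.0, 65.0]] [ 499.3 -300.1   65. ]
```

View pics/w6.png

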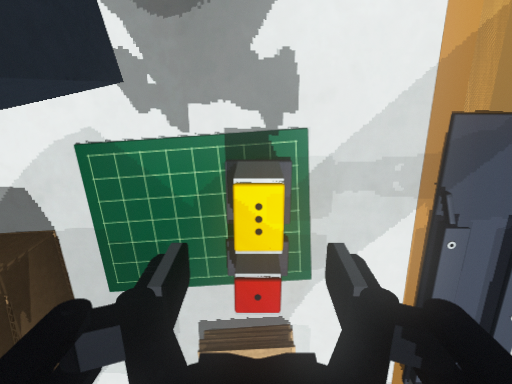

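Yellow (258,216) and red (258,295) both upright on the mat, square to the tool. Grip yellow.

```bash
python3 -m crank '[[[-0.15,0.01,0.3,0,0,0,65],[0,0,0.6,0,0,0,65],[0,0,0.7,0,0,0,65],[0,0,0.7,0,0,0,65],[0,0,0.6,0,0,0,65],[0,0,0.5,0,0,0,65],[0,0,0.2,0,0,0,60],[0,0,0,0,0,0,55]]]' 40
python3 -m crank '[[[0,0,0,0,0,0,46],[0,0,0,0,0,0,38],[0,0,0,0,0,0,30],[0,0,0,0,0,0,20],[0,0,0,0,0,0,20],[0,0,0,0,0,0,20],[0,0,-0.3,0,0,0,20],[0,0,-0.6,0,0,0,20]]]'
python3 -m crank '[[[0,0,-0.9,0,0,0,20],[0,0,-0.9,0,0,0,20],[0,0.3,0,0,0,0,20],[0.1,0.7,0,0,0,0,20],[0.15,0.9,0,0,0,0,20],[0.15,0.9,0,0,0,0,20],[0.15,0.9,0,0,0,0,20],[0.15,0.9,0,0,0,0,20]]]'
python3 -m crank '[[[0.15,0.9,0,0,0,0,20],[0.15,0.9,0,0,0,0,20],[0.04,0.8,0,0,0,0,20],[0,0.5,0,0,0,0,20],[0,0.1,0,0,0,0,20],[0,0,0,0,0,0,20],[0,0,0,0,0,0,20],[0,0,0,0,0,0,20]]]'
```

```text
time_s: 44.5
eef_pos: [499.9, -298.8, 31.5]
ee_rot: [-0.0, -0.0, 1.0, 0.0]
force: [0.9, 0.5, -0.4]
grip_width: 0.639
grip_force: 0.0
time_s: 45.3
eef_pos: [499.2, -298.7, 53.9]
ee_rot: [-0.001, -0.0, 1.0, 0.001]
force: [-0.9, 1.1, -1.5]
grip_width: 0.394
grip_force: 40.4
time_s: 46.1
eef_pos: [481.6, -182.6, 98.4]
ee_rot: [-0.001, -0.0, 1.0, 0.001]
force: [1.0, 1.0, -1.0]
grip_width: 0.392
grip_force: 40.5
time_s: 46.9
eef_pos: [474.0, -105.0, 99.5]
ee_rot: [0.0, 0.0, 1.0, -0.0]
force: [-0.7, -0.6, -1.8]
grip_width: 0.389
grip_force: 40.5
```

```bash
python3 -m crank '[[[0,0.02,0.3,0,0,0,20],[0,0,0.6,0,0,0,20],[0,0,0.6,0,0,0,20],[0,0,0.5,0,0,0,20],[0,0,0.35,0,0,0,20],[0,0,0.2,0,0,0,20],[0,0,0,0,0,0,20],[0,0,0,0,0,0,20]]]'
python3 -m crank '[[[0,0,0.03,0,0,0,20],[0,0,0,0,0,0,20],[0,0,0,0,0,0,20],[0,0,0,0,0,0,20],[0,0,0,0,0,0,20],[0,0,0,0,0,0,20],[0,0,0,0,0,0,20],[0,0,0,0,0,0,20]]]'
```

```text
time_s: 47.7
eef_pos: [474.1, -104.0, 35.9]
ee_rot: [0.0, -0.0, 1.0, -0.0]
force: [-0.6, 0.3, -1.6]
grip_width: 0.392
grip_force: 40.7
time_s: 48.5
eef_pos: [474.2, -104.0, 35.7]
ee_rot: [0.0, -0.0, 1.0, -0.0]
force: [-1.6, 0.3, 5.4]
grip_width: 0.391
grip_force: 41.6
```

```bash
python3 -m crank '[[[-0.1,0,-0.02,0,0,0,20],[-0.3,0,0,0,0,0,20],[-0.4,0,0,0,0,0,20],[-0.4,-0.01,0,0,0,0,20],[-0.4,-0.01,0,0,0,0,20],[-0.4,0,0,0,0,0,20],[-0.3,0,0,0,0,0,20],[-0.2,0,0,0,0,0,20]]]'
```

```text
time_s: 49.3
eef_pos: [537.3, -104.4, 35.7]
ee_rot: [-0.0, -0.0, 1.0, -0.0]
force: [-5.6, -1.3, 7.5]
grip_width: 0.395
grip_force: 41.9
```

```bash
python3 -m crank '[[[-0.3,-0.01,-0.01,0,0,0,20],[-0.4,-0.01,0,0,0,0,20],[-0.4,0,0,0,0,0,20],[-0.4,-0.01,0,0,0,0,20],[-0.4,0,0,0,0,0,20],[-0.4,-0.01,0,0,0,0,20],[-0.3,0,0,0,0,0,20],[-0.2,0,0,0,0,0,20]]]'
python3 -m crank '[[[-0.3,-0.01,0,0,0,0,20],[-0.4,-0.01,0,0,0,0,20],[-0.4,0,0,0,0,0,20],[-0.4,-0.01,0,0,0,0,20],[-0.3,0,0,0,0,0,20],[-0.2,0,0,0,0,0,20],[-0.1,0,0,0,0,0,20],[0,0,0,0,0,0,20]]]'
```

```text
time_s: 50.1
eef_pos: [607.1, -105.3, 35.7]
ee_rot: [-0.0, -0.0, 1.0, -0.0]
force: [-4.0, -0.4, 3.8]
grip_width: 0.389
grip_force: 41.5
time_s: 50.9
eef_pos: [659.4, -106.1, 35.8]
ee_rot: [0.001, -0.0, 1.0, -0.0]
force: [1.1, -0.4, 1.1]
grip_width: 0.392
grip_force: 41.0
```

```bash
python3 -m crank '[[[-0.1,0,0,0,0,0,20],[-0.1,0,0,0,0,0,20],[-0.1,0,0,0,0,0,20],[-0.08,0,0,0,0,0,20],[-0.06,0,0,0,0,0,20],[0,0,0,0,0,0,20],[0,0,0,0,0,0,20],[0,0,0,0,0,0,20]]]'
python3 -m crank '[[[-0.04,0,0,0,0,0,20],[-0.04,0,0,0,0,0,20],[0,0,0,0,0,0,20],[0,0,0,0,0,0,20],[0,0,0,0,0,0,20],[0,0,0,0,0,0,20],[0,0,0,0,0,0,20],[0,0,0,0,0,0,20]]]'
```

```text
time_s: 51.7
eef_pos: [670.1, -106.0, 35.8]
ee_rot: [0.0, -0.0, 1.0, -0.0]
force: [1.3, 0.2, -0.4]
grip_width: 0.388
grip_force: 40.9
time_s: 52.5
eef_pos: [671.7, -106.0, 35.8]
ee_rot: [-0.0, -0.0, 1.0, 0.0]
force: [-5.4, -0.7, 2.8]
grip_width: 0.394
grip_force: 41.2
```

```bash
python3 -m crank '[[[-0.04,0,0,0,0,0,20],[0,0,0,0,0,0,20],[-0.02,0,0,0,0,0,20],[0,0,0,0,0,0,20],[0,0,0,0,0,0,20],[0,0,0,0,0,0,20],[0,0,0,0,0,0,20],[0,0,0,0,0,0,20]]]'
```

```text
time_s: 53.3
eef_pos: [671.7, -106.0, 35.8]
ee_rot: [-0.002, -0.0, 1.0, 0.0]
force: [-14.9, -0.3, 7.8]
grip_width: 0.392
grip_force: 42.0
```

```bash
python3 -m crank '[[[-0.03,0,0,0,0,0,20],[0,0,0,0,0,0,20],[0,0,0,0,0,0,40],[0,0,0,0,0,0,55],[0,0,0,0,0,0,65],[0,0,0,0,0,0,65],[0,0,-0.3,0,0,0,65],[0,0,-0.7,0,0,0,65]]]'
python3 -m crank '[[[0,0,-0.9,0,0,0,65],[0,0,-0.9,0,0,0,65],[0.1,-0.3,-0.2,0,0,0,65],[0.5,-0.8,0,0,0,0,65],[0.6,-1,0,0,0,0,65],[0.6,-1,0,0,0,0,65],[0.6,-1,0,0,0,0,65],[0.6,-1,0,0,0,0,65]]]'
python3 -m crank '[[[0.6,-1,0,0,0,0,65],[0.5,-0.9,0,0,0,0,65],[0.3,-0.6,0,0,0,0,65],[0,-0.16,0,0,0,0,65],[0,0,0,0,0,0,65],[0,0,0.5,0,0,0,65],[0,0,0.5,0,0,0,65],[0,0,0,0,0,0,65]]]'
```

```text
time_s: 54.1
eef_pos: [673.6, -105.8, 60.1]
ee_rot: [-0.001, -0.0, 1.0, 0.0]
force: [-0.2, -0.4, -0.4]
grip_width: 0.762
grip_force: 0.0
time_s: 54.9
eef_pos: [598.1, -234.9, 110.1]
ee_rot: [-0.0, -0.0, 1.0, 0.0]
force: [0.1, -0.6, -0.6]
grip_width: 0.761
grip_force: 0.0
time_s: 55.7
eef_pos: [563.6, -298.5, 82.9]
ee_rot: [-0.002, -0.001, 1.0, 0.001]
force: [-0.1, -0.3, 0.1]
grip_width: 0.762
grip_force: 0.0
```

```bash
python3 -m crank '[[[0.12,-0.06,0.2,0,0,0,65],[0,0,0.5,0,0,0,65],[0,0,0.5,0,0,0,65],[0,0,0.5,0,0,0,65],[0,0,0.3,0,0,0,65],[0,0,0.02,0,0,0,55],[0,0,0,0,0,0,46],[0,0,0,0,0,0,38]]]' 40
python3 -m crank '[[[0,0,0,0,0,0,30],[0,0,0,0,0,0,20],[0,0,0,0,0,0,20],[0,0,0,0,0,0,20],[0,0,-0.3,0,0,0,20],[0,0,-0.7,0,0,0,20],[0,0,-0.9,0,0,0,20],[0,0,-0.9,0,0,0,20]]]'
python3 -m crank '[[[0.1,0.2,0,0,0,0,20],[0.3,0.7,0,0,0,0,20],[0.42,0.95,0,0,0,0,20],[0.42,0.95,0,0,0,0,20],[0.42,0.95,0,0,0,0,20],[0.42,0.95,0,0,0,0,20],[0.42,0.95,0,0,0,0,20],[0.42,0.95,0,0,0,0,20]]]'
python3 -m crank '[[[0.4,0.8,0,0,0,0,20],[0.2,0.4,0,0,0,0,20],[0,0,0,0,0,0,20],[0,0,0,0,0,0,20],[0,0,0,0,0,0,20],[0,0,0,0,0,0,20],[0,0,0,0,0,0,20],[0,0,0,0,0,0,20]]]'
```

```text
time_s: 56.5
eef_pos: [561.5, -301.8, 35.9]
ee_rot: [0.0, -0.0, 1.0, -0.0]
force: [0.2, -0.3, 0.5]
grip_width: 0.445
grip_force: 0.0
time_s: 57.3
eef_pos: [560.8, -301.4, 105.8]
ee_rot: [-0.001, -0.0, 1.0, 0.0]
force: [0.2, -0.0, -0.2]
grip_width: 0.392
grip_force: 40.5
time_s: 58.1
eef_pos: [486.7, -135.0, 104.0]
ee_rot: [-0.001, -0.0, 1.0, 0.001]
force: [0.5, 0.3, -1.8]
grip_width: 0.389
grip_force: 40.6
time_s: 58.9
eef_pos: [473.2, -106.8, 105.2]
ee_rot: [-0.0, 0.0, 1.0, 0.0]
force: [-0.3, 0.6, -1.6]
grip_width: 0.397
grip_force: 40.6
```

```bash
python3 -m crank '[[[0,0.11,0.3,0,0,0,20],[0,0,0.6,0,0,0,20],[0,0,0.6,0,0,0,20],[0,0,0.5,0,0,0,20],[0,0,0.35,0,0,0,20],[0,0,0.2,0,0,0,20],[0,0,0,0,0,0,20],[0,0,0,0,0,0,20]]]'
python3 -m crank '[[[0,0,0.04,0,0,0,20],[0,0,0,0,0,0,20],[0,0,0,0,0,0,20],[0,0,0,0,0,0,20],[0,0,0,0,0,0,20],[0,0,0,0,0,0,20],[0,0,0,0,0,0,20],[0,0,0,0,0,0,20]]]'
```

```text
time_s: 59.7
eef_pos: [473.4, -103.9, 41.9]
ee_rot: [0.0, -0.0, 1.0, -0.0]
force: [-0.8, -0.3, -1.8]
grip_width: 0.394
grip_force: 40.6
time_s: 60.5
eef_pos: [473.2, -103.8, 40.6]
ee_rot: [-0.0, -0.0, 1.0, -0.0]
force: [0.7, 0.3, -1.9]
grip_width: 0.386
grip_force: 40.6
```

```bash
python3 -m crank '[[[0,0,0.03,0,0,0,20],[0,0,0,0,0,0,20],[0,0,0,0,0,0,20],[0,0,0,0,0,0,20],[0,0,0,0,0,0,20],[0,0,0,0,0,0,20],[0,0,0,0,0,0,20],[0,0,0,0,0,0,20]]]'
python3 -m crank '[[[0,0,0.02,0,0,0,20],[0,0,0,0,0,0,20],[0,0,0,0,0,0,20],[0,0,0,0,0,0,20],[0,0,0,0,0,0,20],[0,0,0,0,0,0,20],[0,0,0,0,0,0,20],[0,0,0,0,0,0,20]]]'
```

```text
time_s: 61.3
eef_pos: [473.2, -103.9, 39.8]
ee_rot: [-0.0, -0.0, 1.0, 0.0]
force: [-0.8, -0.2, -1.6]
grip_width: 0.389
grip_force: 40.6
time_s: 62.1
eef_pos: [473.2, -103.8, 39.3]
ee_rot: [-0.0, -0.0, 1.0, -0.0]
force: [-0.8, -0.2, -1.0]
grip_width: 0.389
grip_force: 40.6
```

```bash
python3 -m crank '[[[-0.1,0,0.01,0,0,0,20],[-0.3,0,0,0,0,0,20],[-0.4,0,0,0,0,0,20],[-0.4,-0.01,0,0,0,0,20],[-0.4,-0.01,0,0,0,0,20],[-0.4,0,0,0,0,0,20],[-0.3,0,0,0,0,0,20],[-0.2,0,0,0,0,0,20]]]'
python3 -m crank '[[[-0.3,-0.01,0,0,0,0,20],[-0.4,-0.01,0,0,0,0,20],[-0.4,0,0,0,0,0,20],[-0.4,-0.01,0,0,0,0,20],[-0.4,0,0,0,0,0,20],[-0.4,-0.01,0,0,0,0,20],[-0.3,0,0,0,0,0,20],[-0.2,0,0,0,0,0,20]]]'
python3 -m crank '[[[-0.2,0,0,0,0,0,20],[-0.2,-0.01,0,0,0,0,20],[-0.1,0,0,0,0,0,20],[0,0,0,0,0,0,20],[0,0,0,0,0,0,20],[0,0,0,0,0,0,20],[0,0,0,0,0,0,20],[0,0,0,0,0,0,20]]]'
```

```text
time_s: 62.9
eef_pos: [536.2, -104.3, 39.2]
ee_rot: [-0.0, -0.0, 1.0, -0.0]
force: [1.8, -0.3, -0.6]
grip_width: 0.39
grip_force: 41.1
time_s: 63.7
eef_pos: [606.9, -105.3, 39.1]
ee_rot: [0.001, -0.0, 1.0, -0.0]
force: [0.4, 0.2, 0.4]
grip_width: 0.23
grip_force: 0.0
time_s: 64.5
eef_pos: [618.1, -105.6, 39.1]
ee_rot: [0.0, -0.0, 1.0, 0.0]
force: [0.2, -0.3, -0.2]
grip_width: 0.233
grip_force: 0.0
```

The grip came off red. Look.

Run:
```python
from h import *
import pickle
s=sense(); print(s["eef_pos"]); im=capture("wrist"); cv2.imwrite("pics/w7.png",im); pickle.dump(s,open("pics/w7.pkl","wb"))
t=capture("side")
cv2.imwrite("pics/c7.png",np.hstack([cv2.resize(im,(480,360)),cv2.resize(t[170:230,205:325],None,fx=2.6,fy=6,interpolation=cv2.INTER_CUBIC)[:360]]))
```

```text
[ 618.12836394 -105.57792098   39.10368592]
```

View pics/c7.png

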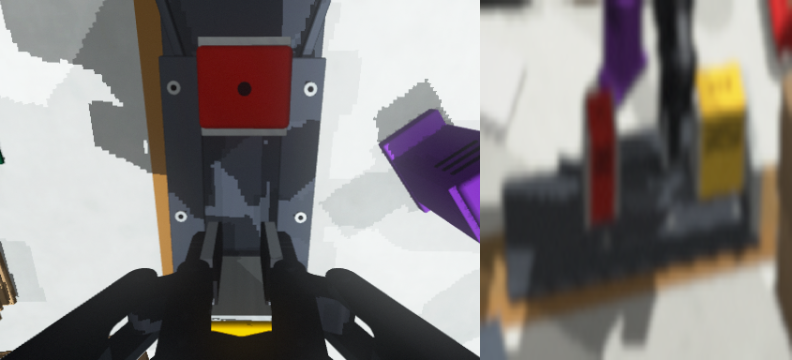

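Red (245,88 in the left half) still stands upright under the lips near the entrance; fingers are empty ahead of it, yellow (240,328) at the end. Measure red and regrip.

```bash
python3 - <<'E'
from h import *
import pickle
s=pickle.load(open("pics/w7.pkl","rb")); im=cv2.imread("pics/w7.png")
H,S,V=[c.astype(int) for c in cv2.split(cv2.cvtColor(im,cv2.COLOR_BGR2HSV))]
m=((H<8)|(H>172))&(S>130); m[:,:150]=0;m[:,350:]=0
cs,_=cv2.findContours(m.astype('uint8'),0,2); c=max(cs,key=cv2.contourArea); r=cv2.minAreaRect(c)
for z in (68,72):
    w=onz("wrist",cv2.boxPoints(r),z,s); print(r,w.round(1).tolist(),w.mean(0).round(1),"full h px -> ",onz("wrist",[[262,40],[262,143]],z,s).round(1).tolist())
E
python3 -m crank '[[[0,0,0,0,0,0,30],[0,0,0,0,0,0,35],[0,0,-0.4,0,0,0,35],[0,0,-0.8,0,0,0,50],[0,0,-0.9,0,0,0,65],[0,0,-0.7,0,0,0,65],[0,0,0,0,0,0,65],[0,0,0,0,0,0,65]]]' 40
```

```text
((260.0, 92.5), (87.0, 102.0), 90.0) [[527.4, -121.3, 68.0], [527.4, -88.6, 68.0], [555.3, -87.1, 68.0], [555.2, -122.7, 68.0]] [ 541.3 -104.9   68. ] full h px ->  [[524.8, -104.3, 68.0], [557.7, -104.2, 68.0]]
((260.0, 92.5), (87.0, 102.0), 90.0) [[527.8, -120.8, 72.0], [527.8, -89.2, 72.0], [554.7, -87.8, 72.0], [554.6, -122.1, 72.0]] [ 541.2 -105.    72. ] full h px ->  [[525.3, -104.4, 72.0], [557.0, -104.3, 72.0]]
time_s: 65.4
eef_pos: [618.1, -105.5, 109.0]
ee_rot: [0.0, -0.0, 1.0, -0.0]
force: [-0.8, 0.4, -1.1]
grip_width: 0.763
grip_force: 0.0
```

```bash
python3 -m crank '[[[0.3,0.01,0,0,0,0,65],[0.6,0.01,0,0,0,0,65],[0.7,0,0,0,0,0,65],[0.7,0,0,0,0,0,65],[0.5,0,0,0,0,0,65],[0.28,0,0,0,0,0,65],[0,0,0.3,0,0,0,65],[0,0,0.6,0,0,0,65]]]' 60
python3 -m crank '[[[0,0,0.6,0,0,0,65],[0,0,0.6,0,0,0,65],[0,0,0.5,0,0,0,65],[0,0,0.3,0,0,0,65],[0,0,0.14,0,0,0,60],[0,0,0,0,0,0,50],[0,0,0,0,0,0,42],[0,0,0,0,0,0,38]]]'
python3 -m crank '[[[0,0,0,0,0,0,34],[0,0,0,0,0,0,30],[0,0,0,0,0,0,20],[0,0,0,0,0,0,20],[0,0,0,0,0,0,20],[0,0,0,0,0,0,20],[0,0,0,0,0,0,20],[0,0,0,0,0,0,20]]]'
```

```text
time_s: 66.2
eef_pos: [541.7, -105.3, 86.5]
ee_rot: [0.001, -0.0, 1.0, -0.0]
force: [-0.3, -0.2, 0.5]
grip_width: 0.757
grip_force: 0.0
time_s: 67.0
eef_pos: [541.5, -105.2, 33.6]
ee_rot: [0.0, -0.0, 1.0, -0.0]
force: [0.8, 0.3, -0.6]
grip_width: 0.446
grip_force: 0.0
time_s: 67.8
eef_pos: [541.5, -105.0, 33.7]
ee_rot: [0.001, -0.0, 1.0, -0.0]
force: [0.3, 2.4, 6.0]
grip_width: 0.392
grip_force: 60.4
```

```bash
python3 -m crank '[[[-0.1,0,0,0,0,0,20],[-0.1,0,0,0,0,0,20],[-0.1,0,0,0,0,0,20],[-0.1,0,0,0,0,0,20],[0,0,0,0,0,0,20],[0,0,0,0,0,0,20],[0,0,0,0,0,0,20],[0,0,0,0,0,0,20]]]'
```

```text
time_s: 68.6
eef_pos: [550.8, -105.3, 33.7]
ee_rot: [-0.0, -0.0, 1.0, -0.0]
force: [-5.3, -0.2, 9.0]
grip_width: 0.39
grip_force: 61.0
```

Sliding freely now (only friction). Relieve the downward press a little and go on.

```bash
python3 -m crank '[[[-0.1,0,-0.02,0,0,0,20],[-0.2,0,0,0,0,0,20],[-0.2,-0.01,0,0,0,0,20],[-0.2,0,0,0,0,0,20],[-0.2,0,0,0,0,0,20],[-0.2,-0.01,0,0,0,0,20],[-0.1,0,0,0,0,0,20],[0,0,0,0,0,0,20]]]'
python3 -m crank '[[[-0.1,0,0,0,0,0,20],[-0.3,-0.01,0,0,0,0,20],[-0.3,0,0,0,0,0,20],[-0.3,0,0,0,0,0,20],[-0.3,-0.01,0,0,0,0,20],[-0.2,0,0,0,0,0,20],[-0.1,0,0,0,0,0,20],[0,0,0,0,0,0,20]]]'
```

```text
time_s: 69.4
eef_pos: [581.6, -105.7, 33.7]
ee_rot: [0.0, -0.0, 1.0, -0.0]
force: [-1.6, -0.8, 4.7]
grip_width: 0.385
grip_force: 60.7
time_s: 70.2
eef_pos: [621.4, -106.1, 33.7]
ee_rot: [0.0, -0.0, 1.0, -0.0]
force: [-2.0, 0.8, 4.1]
grip_width: 0.39
grip_force: 61.3
```

```bash
python3 -m crank '[[[-0.06,0,0,0,0,0,20],[-0.06,0,0,0,0,0,20],[-0.05,0,0,0,0,0,20],[0,0,0,0,0,0,20],[0,0,0,0,0,0,20],[0,0,0,0,0,0,20],[0,0,0,0,0,0,20],[0,0,0,0,0,0,20]]]'
python3 -m crank '[[[-0.04,0,0,0,0,0,20],[-0.03,0,0,0,0,0,20],[0,0,0,0,0,0,20],[0,0,0,0,0,0,20],[0,0,0,0,0,0,20],[0,0,0,0,0,0,20],[0,0,0,0,0,0,20],[0,0,0,0,0,0,20]]]'
```

```text
time_s: 71.0
eef_pos: [625.3, -106.2, 33.8]
ee_rot: [-0.0, -0.0, 1.0, -0.0]
force: [-3.4, 0.0, 5.6]
grip_width: 0.388
grip_force: 61.3
time_s: 71.8
eef_pos: [626.8, -106.2, 33.8]
ee_rot: [-0.0, -0.0, 1.0, -0.0]
force: [-5.8, -1.3, 6.2]
grip_width: 0.39
grip_force: 61.5
```

```bash
python3 -m crank '[[[-0.04,0,0,0,0,0,20],[0,0,0,0,0,0,20],[0,0,0,0,0,0,20],[0,0,0,0,0,0,20],[0,0,0,0,0,0,20],[0,0,0,0,0,0,20],[0,0,0,0,0,0,20],[0,0,0,0,0,0,20]]]'
python3 -m crank '[[[-0.04,0,0,0,0,0,20],[0,0,0,0,0,0,20],[0,0,0,0,0,0,20],[0,0,0,0,0,0,20],[0,0,0,0,0,0,20],[0,0,0,0,0,0,20],[0,0,0,0,0,0,20],[0,0,0,0,0,0,20]]]'
```

```text
time_s: 72.6
eef_pos: [626.9, -106.2, 33.8]
ee_rot: [-0.002, -0.0, 1.0, 0.0]
force: [-11.9, 0.1, 9.7]
grip_width: 0.388
grip_force: 62.0
time_s: 73.4
eef_pos: [626.8, -106.1, 33.8]
ee_rot: [-0.003, -0.0, 1.0, 0.0]
force: [-19.6, -1.1, 14.6]
grip_width: 0.389
grip_force: 62.5
```

```bash
python3 -m crank '[[[0,0,0,0,0,0,40],[0,0,0,0,0,0,55],[0,0,0,0,0,0,65],[0,0,0,0,0,0,65],[0,0,-0.3,0,0,0,65],[0,0,-0.7,0,0,0,65],[0,0,-0.9,0,0,0,65],[0,0,-0.9,0,0,0,65]]]' 40
python3 -m crank '[[[0.3,0,0,0,0,0,40],[0.7,0.01,0,0,0,0,20],[0.7,0,0,0,0,0,0],[0.3,0,0,0,0,0,0],[0,0,0,0,0,0,0],[0,0,0,0,0,0,0],[0,0,0.3,0,0,0,0],[0,0,0.6,0,0,0,0]]]'
python3 -m crank '[[[0,0,0.6,0,0,0,0],[0,0,0.6,0,0,0,0],[0,0,0.5,0,0,0,0],[0,0,0.3,0,0,0,0],[0,0,0.1,0,0,0,0],[0,0,0,0,0,0,0],[0,0,0,0,0,0,0],[0,0,0,0,0,0,0]]]'
```

```text
time_s: 74.2
eef_pos: [629.2, -106.0, 104.8]
ee_rot: [0.0, -0.0, 1.0, -0.0]
force: [-0.4, -0.4, 0.2]
grip_width: 0.757
grip_force: 0.0
time_s: 75.0
eef_pos: [580.1, -106.0, 81.1]
ee_rot: [0.001, -0.0, 1.0, -0.0]
force: [-0.0, 0.1, 1.0]
grip_width: 0.0
grip_force: 0.0
time_s: 75.8
eef_pos: [579.5, -105.9, 29.1]
ee_rot: [0.001, -0.0, 1.0, -0.0]
force: [-0.7, 0.3, -0.2]
grip_width: -0.001
grip_force: 0.0
```

```bash
python3 -m crank '[[[-0.2,0,0,0,0,0,0],[-0.2,0,0,0,0,0,0],[-0.1,0,0,0,0,0,0],[-0.05,0,0,0,0,0,0],[-0.05,0,0,0,0,0,0],[0,0,0,0,0,0,0],[0,0,0,0,0,0,0],[0,0,0,0,0,0,0]]]'
python3 -m crank '[[[-0.04,0,0,0,0,0,0],[-0.04,0,0,0,0,0,0],[0,0,0,0,0,0,0],[0,0,0,0,0,0,0],[0,0,0,0,0,0,0],[0,0,0,0,0,0,0],[0,0,0,0,0,0,0],[0,0,0,0,0,0,0]]]'
```

```text
time_s: 76.6
eef_pos: [594.1, -105.8, 28.6]
ee_rot: [-0.0, -0.0, 1.0, 0.0]
force: [0.0, 0.5, 0.7]
grip_width: -0.001
grip_force: 0.0
time_s: 77.4
eef_pos: [596.2, -105.8, 28.6]
ee_rot: [0.0, -0.0, 1.0, -0.0]
force: [0.9, -0.7, 0.3]
grip_width: 0.001
grip_force: 0.0
```

```bash
python3 -m crank '[[[-0.05,0,0,0,0,0,0],[-0.04,0,0,0,0,0,0],[0,0,0,0,0,0,0],[0,0,0,0,0,0,0],[0,0,0,0,0,0,0],[0,0,0,0,0,0,0],[0,0,0,0,0,0,0],[0,0,0,0,0,0,0]]]'
```

```text
time_s: 78.2
eef_pos: [598.3, -105.8, 28.5]
ee_rot: [-0.0, -0.0, 1.0, 0.0]
force: [-2.0, -0.1, 0.3]
grip_width: 0.002
grip_force: 0.0
```

```bash
python3 -m crank '[[[-0.04,0,0,0,0,0,0],[0,0,0,0,0,0,0],[0,0,0,0,0,0,0],[0,0,0,0,0,0,0],[0,0,0,0,0,0,0],[0,0,0,0,0,0,0],[0,0,0,0,0,0,0],[0,0,0,0,0,0,0]]]'
python3 -m crank '[[[-0.04,0,0,0,0,0,0],[0,0,0,0,0,0,0],[0,0,0,0,0,0,0],[0,0,0,0,0,0,0],[0,0,0,0,0,0,0],[0,0,0,0,0,0,0],[0,0,0,0,0,0,0],[0,0,0,0,0,0,0]]]'
```

```text
time_s: 79.0
eef_pos: [598.6, -105.7, 28.3]
ee_rot: [-0.001, -0.0, 1.0, 0.0]
force: [-7.0, -0.1, 1.7]
grip_width: 0.003
grip_force: 0.0
time_s: 79.8
eef_pos: [599.2, -105.7, 28.5]
ee_rot: [-0.002, -0.0, 1.0, 0.0]
force: [-10.3, 0.5, 5.2]
grip_width: -0.004
grip_force: 3.1
```

```bash
python3 -m crank '[[[0.3,0,0,0,0,0,0],[0.6,0,0,0,0,0,0],[0,0,-0.6,0,0,0,0],[0,0,-0.9,0,0,0,0],[0,0,-0.9,0,0,0,0],[0,0,-0.9,0,0,0,0],[0,0,0,0,0,0,0],[0,0,0,0,0,0,0]]]'
python3 - <<'E'
from h import *
import pickle
s=sense(); print(s["time_s"],s["eef_pos"]); im=capture("wrist"); t=capture("top"); cv2.imwrite("pics/w8.png",im);cv2.imwrite("pics/t8.png",t)
print([onz("wrist",[[257,150],[257,250],[257,350]],68,s).round(0).tolist()])
cv2.imwrite("pics/c8.png",np.hstack([cv2.resize(im[100:384,170:340],(306,511)),cv2.resize(t[120:300,90:262],(488,511),interpolation=cv2.INTER_CUBIC)]))
E
```

```text
time_s: 80.6
eef_pos: [578.4, -105.9, 111.7]
ee_rot: [0.001, -0.0, 1.0, -0.0]
force: [-0.2, -0.8, -0.1]
grip_width: 0.001
grip_force: 0.0
80.6 [ 578.40966682 -105.87138824  111.71192636]
[[[534.0, -106.0, 68.0], [599.0, -106.0, 68.0], [679.0, -107.0, 68.0]]]
```

View pics/c8.png

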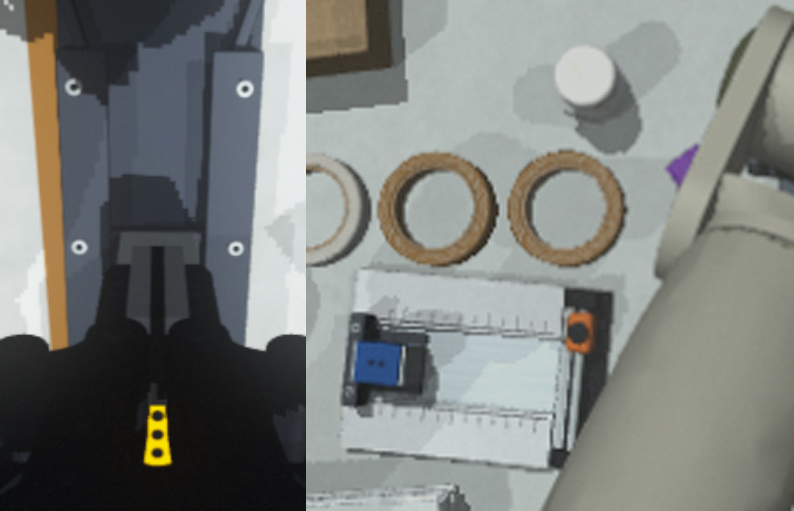

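Blue sits against the stop (377,362 right part); the rack is hidden by shut fingers. Back off, open and look once more.

```bash
python3 -m crank '[[[0.2,0,-0.4,0,0,0,40],[0.4,0,-0.6,0,0,0,65],[0.5,0,-0.6,0,0,0,85],[0.5,0,-0.6,0,0,0,85],[0.5,0,-0.6,0,0,0,85],[0.4,0,-0.4,0,0,0,85],[0,0,0,0,0,0,85],[0,0,0,0,0,0,85]]]'
python3 - <<'E'
from h import *
s=sense(); print(s["time_s"],s["eef_pos"]); im=capture("wrist"); cv2.imwrite("pics/w9.png",im)
H,S,V=[c.astype(int) for c in cv2.split(cv2.cvtColor(im,cv2.COLOR_BGR2HSV))]
for n,m in (("red",((H<8)|(H>172))&(S>130)),("yellow",(abs(H-26)<8)&(S>130))):
    m[:,:220]=0;m[:,290:]=0
    cs,_=cv2.findContours(m.astype('uint8'),0,2); x,y,w,h=cv2.boundingRect(max(cs,key=cv2.contourArea))
    print(n,x,y,w,h,onz("wrist",[[x,y],[x+w,y],[x,y+h],[x+w,y+h]],68,s).round(1).tolist())
cv2.imwrite("pics/c9.png",cv2.resize(im[140:330,190:330],None,fx=3.1,fy=3.1,interpolation=cv2.INTER_CUBIC))
E
```

```text
time_s: 81.5
eef_pos: [515.4, -105.8, 190.9]
ee_rot: [0.0, -0.0, 1.0, 0.0]
force: [0.0, 0.4, -0.2]
grip_width: 0.998
grip_force: 0.0
81.5 [ 515.44054985 -105.8451959   190.93116384]
red 240 280 35 27 [[610.3, -122.7, 68.0], [610.3, -89.7, 68.0], [640.5, -123.3, 68.0], [640.5, -89.3, 68.0]]
yellow 240 311 35 41 [[645.1, -123.3, 68.0], [645.1, -89.2, 68.0], [694.9, -124.2, 68.0], [694.9, -88.4, 68.0]]
```

View pics/c9.png

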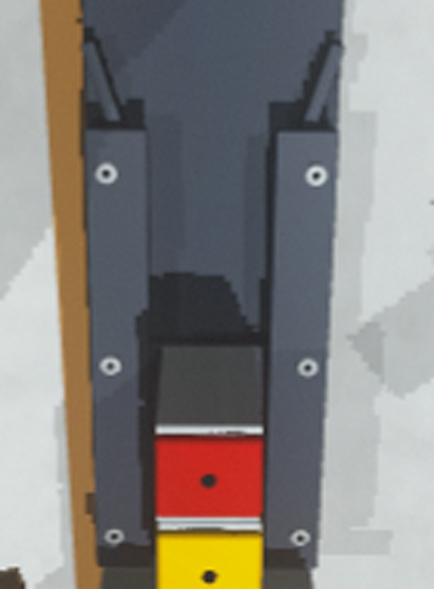

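Red (208,480) stands against yellow (208,575) with no gap between their steel faces, all upright; the robot is clear. Hand in.

```bash
python3 -c "
from rig import *
print(finish_job())"
```

```text
the job is handed in; nothing more can be done
None
```

The job is handed in at about 82 s. Blue is against the trimmer's dark stop, and yellow and then red are back in the rack, pressed home and upright. While sliding back in, red slipped from the grip once and was regripped. The jar and tags were never touched.

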